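Set the squeegee dressing stand to its angle marker and load the squeegee

ROBOT

A 7-joint arm with a two-finger parallel gripper is mounted at the origin on a cart in front of the work surface, level with it; the furniture and walls round the work are solid. World frame = base frame: x ahead of the robot, y to its left, z up, the work surface at z = 0. Lengths are in m, angles in rad, forces in N, time in s.
With the tool pointing down it reaches from about 0.425 to 0.875 m from the base axis. Payload 4.7 kg.
Tool frame: the origin (TCP) lies midway between the tips of the shut fingers; the grasp point (between the pads) lies 19 mm behind it (ctrl.pinch_z is the z of the grasp point in the tool frame, in m); z points along the fingers, y is the direction in which the jaws open and shut (so a half turn about z gives the same grasp; the last joint's range is limited). The gripper opens to 87 mm and grips with 3 to 60 N. Pads are 19 mm wide; open, the fingers measure 117 mm over their backs; the gripper's body (75 mm by 190 mm) begins 51 mm behind the grasp point.
Start: joints at [1.172, 0.321, -0.07, 1.45, 0.023, 1.371, -0.057], TCP at [0.261, -0.595, 0.223] pointing down, gripper open.
Joint ranges: [-2.86, 2.86], [-0.3, 2.09], [-1.38, 1.24], [0.06, 2.45], [-1.56, 4.7], [0.09, 2.05], [-2.69, 2.69]. Speed limits (rad/s): [2.57, 2.57, 3.14, 3.14, 3.14, 3.14, 3.14].

INTERFACE

Orientations are given as a unit quaternion [w, x, y, z].
In Python, from plant import telemetry, optics, ctrl gives the robot as it stands.
- The arm moves only by the shell command python3 -m creep 'ROWS' [FORCE]. ROWS is text: rows parted by semicolons, each of 7 numbers parted by spaces: the shift along the tool's x, y, z in m, then the turn, a rotation vector about the tool's x, y, z in degrees, then the opening in per cent of the stroke, from 0 (shut) to 100 (fully open). A call has exactly 5 rows; each row shifts and turns the pose as measured when the row begins, along the tool's axes as they then stand; what a row does not reach is not made up. A row lasts 1/8 s, in which the tool goes at most 62.5 mm and 10.7 degrees, less where a joint would pass 70% of its speed; a pose out of reach is approached as far as the arm can. A call with a gripper value outside its range is refused whole. The fingers move at their own pace and stop on an object; FORCE is the grip in N (left out, the last holds). Time passes only in rows, so rows that do not move let the fingers close, or fill a call up. It gives the time, the measured TCP pose, the force and the opening at its end, in the units of the state.
- telemetry.get_obs(): the state, without advancing time (a new reading comes with each control period).
- optics.read_camera(name): name is "scene" or "side" or "wrist"; returns (picture, depth): 480x640x3 uint8, red, green, blue; 480x640 float32, m along the optical axis (not along the pixel's ray), 0 where there is no reading.
- optics.get_calibration(name): a dict with "fx", "fy", "cx", "cy" (pixels), "R" (3x3) and "t" (3): a world point X has camera coordinates R X + t. Camera axes: x right, y down, z forward; pixel columns grow to the right and rows downward; lengths in m; the calibration is good to about 2 mm. A picture is of the moment at which its call begins: read the wrist's pose just before it. get_calibration takes no time and is no camera call; for the wrist camera it gives the pose at the moment of the call.
- ctrl.finish_job(): hands the job in, once; it reports no verdict.
The state is a dict: "time": time; "joints": joint angles; "joint_vel": joint speeds; "tau": joint torques, N m; "ee_pos": TCP position; "eef_rot": TCP orientation; "wrist_force": force on the tool from outside, world axes, zero at the start; "ft_torque": the same for the moment, N m; "finger_gap": opening from 0.0 (shut) to 1.0 (fully open).
Only numpy, scipy, OpenCV 4.12 (cv2) and the standard library are available. Lean on these libraries where they do the work, as an engineer would, in place of code of your own. Each camera call takes 0.05 s, during which the arm holds its last target.

TASK

Set up the squeegee stand for dressing: undo the black wing knob, swing the green head until the red pointer lines up with the yellow marker on the scale, and tighten the knob fully again. Take the aluminium squeegee out of the wooden sleeve and lay it in the head's cradle with its amber blade on the red-handle side, black-capped end under the keeper and pushed fully home against the end stop. Do not shove the ink tins, the bottle or the wide tape roll about.

Things in the scene. Friction and masses are not known exactly. Their poses are not given: they have to be found in the camera images.
- base_pivot (a point): point on the table under the vertical axis about which the green head turns; axes are the base's. The grey base plate, fixed, reaches from x -150 to +135 mm and y -100 to +100 mm of it and is 12 mm high; a white degree scale lies on its -x side (robot side), the clamp knob on its +x side, 100 mm from the pivot
- swivel_head (a joint): angle of the green head on its base, rad, 0 in line with the base, positive anticlockwise from above, limits +-0.62; 0.3 N m of drag when the clamp is loose, held fast by the clamp when it is tight
- head_pivot (a point): point on the head's turning axis at the height of the cradle floor (40 mm above the table); axes turn with the head: -x toward handle and pointer, -y toward the keeper. The cradle floor is a plate, x -36 to +22 mm, y -111 to +70 mm, 10 mm thick and free of walls except at the keeper
- head_handle (a point): middle of the upright round red handle of the head, 26 mm in diameter, from 48 to 100 mm above the table, 92 mm from the pivot toward -x of the head
- head_pointer (a point): tip of the head's flat red pointer, 122 mm from the pivot; its axes are the head's
- angle_marker: fixed yellow marker clip (14x9x12 mm, 140 mm from the pivot) on the scale; this origin lies on the pivot axis at table height and the clip on its -x axis: the head is at the mark when its axes have the marker's yaw
- clamp_knob (a joint): angle of the black wing knob, rad: 0 fully tight (stop), grows anticlockwise seen from above, stop at 1.6; the clamp bites below about 0.55, the head swings freely above that; turning takes up to about 0.2 N m and the knob stays where it is left
- knob_wing (a point): middle of the knob's wing, a bar 64 mm long, 15 mm thick and 28 mm high (top 14 mm above this point, 110 mm above the table) on the knob's axis. The point turns with the knob; the bar's length lies 95 degrees (1.658 rad) anticlockwise from its x axis. Within 60 mm of it nothing is higher than 80 mm, but the blue drawer unit, 200 mm high, stands beyond it (front at world x = 0.73 with handles 22 mm proud, y from -0.30 to 0), and the bottle may stand right of it
- keeper_mouth (a point): middle of the keeper's open side at cradle floor height, 25 mm from the pivot toward -y of the head; axes are the head's. The keeper is a green tunnel, 80 mm deep toward -y, inside 34 mm high (outside 79 mm above the table) and from x -35 to +18.5 mm
- keeper_stop (a point): middle of the keeper's end stop at cradle floor height, 105 mm from the pivot; axes are the head's. Squeegee home: black end face here, holder centred on x = 0, blade to -x, red end 180 mm away toward +y
- sleeve_mouth (a point): middle of the squeegee's place in the mouth of the fixed plywood sleeve, 20 mm above the table; the sleeve extends 130 mm toward +y from here, inside x -35 to +19 mm and 38 mm high, outside x -41 to +25 mm and 44 mm high, bottom and mouth open; the squeegee comes out level toward -y
- squeegee_center (a point): centre of the squeegee's holder (loose, about 0.25 kg): aluminium bar 30 wide (x), 180 long (y), 30 high; its own +x side carries the amber blade, 16 mm proud, from 2 to 10 mm above the bar's underside. At the start it lies flat on the table, about 105 mm of its red-capped end in the sleeve and about 75 mm of its black-capped end showing
- squeegee_black_end (a point): middle of the black end face of the squeegee (its +y end), half-way up
- squeegee_red_end (a point): middle of the red end face of the squeegee (its -y end), half-way up
- ink_tin_1: ink tin, 66 mm wide, 72 high, behind the gap between stand and sleeve; origin under its centre; leave it
- ink_tin_2: ink tin, 68 mm wide, 72 high, right of the stand; origin under its centre; leave it
- solvent_bottle: squeeze bottle, 60x76 mm, 182 high, right of the stand; origin under its centre; leave it
- clear_roll: wide roll of brown tape, 90 mm across, 48 high, lying right of the stand; origin under its centre; leave it

How it is judged:
On the way, in this order (a step that is already met when the one before it is completed fails the run):
1. the wing knob is undone (more than 0.8 rad from tight) (value of joint clamp_knob above 0.8 rad), for 0.1 s.
2. the head's pointer stands at the yellow marker (angle between the x axis of head_pointer and the x axis of angle_marker, either way round below 0.045 rad), for 0.2 s.
3. the knob is tight again with the pointer still at the marker (angle between the x axis of head_pointer and the x axis of angle_marker, either way round below 0.045 rad and value of joint clamp_knob below 0.2 rad), for 0.2 s.
At the end, for the whole second after the job is handed in: Pointer within 0.045 rad (2.6 deg) of the marker; knob within 0.2 rad of tight; squeegee flat on the cradle floor, blade to the handle side, black end within 12 mm of the end stop, black end within 10 mm and red end within 14 mm of the cradle's middle line; released (all of step 3 and y of squeegee_black_end in the frame of keeper_stop between -0.01 and 0.012 m and x of squeegee_black_end in the frame of keeper_stop between -0.01 and 0.01 m and x of squeegee_red_end in the frame of keeper_stop between -0.014 and 0.014 m and y of squeegee_red_end in the frame of keeper_stop above 0.16 m and z of squeegee_black_end in the frame of keeper_stop between 0.008 and 0.022 m and z of squeegee_red_end in the frame of keeper_stop between 0.008 and 0.022 m and angle between squeegee_center's own z axis and vertical below 0.1 rad); the robot touches nothing.
It fails at once if the ink tin behind the stand and sleeve is shoved more than 30 mm (distance of ink_tin_1 from where it was at the start of the episode above 0.03 m).
It fails at once if the ink tin right of the stand is shoved more than 30 mm (distance of ink_tin_2 from where it was at the start of the episode above 0.03 m).
It fails at once if the solvent bottle is shoved more than 30 mm (distance of solvent_bottle from where it was at the start of the episode above 0.03 m).
It fails at once if the wide tape roll is shoved more than 30 mm (distance of clear_roll from where it was at the start of the episode above 0.03 m).
It also fails if it takes over 72 s, if anything falls off the work surface, if the arm or the gripper's body presses on something with over 40 N, if the wrist force passes 120 N, or if a joint passes its speed limit or range.

## Working session

There is one attempt and no reset: what is moved stays moved. The work goes in short steps, Python scripts to look and compute and a shell command to move; the robot and the scene stay as the last step left them, time stands still between calls to the robot, and variables do not carry over. Pictures are saved under pics/ and viewed, and the job is handed in when it is done.

```bash
ls; mkdir -p pics; cat > h.py <<'E'
import numpy as np, cv2, json
from plant import telemetry, optics, ctrl
def snap(n,f):
    s=telemetry.get_obs(); c=optics.get_calibration(n); p,d=optics.read_camera(n)
    cv2.imwrite(f'pics/{f}.png',cv2.cvtColor(p,cv2.COLOR_RGB2BGR)); np.savez(f'/tmp/{f}.npz',p=p,d=d,**{k:np.array(v) for k,v in c.items()})
    return p,d,c
def load(f): 
    z=np.load(f'/tmp/{f}.npz'); return z['p'],z['d'],z
def cloud(d,c):
    v,u=np.mgrid[0:480,0:640]
    X=np.stack([(u-c['cx'])/c['fx']*d,(v-c['cy'])/c['fy']*d,d],-1)
    return (X-np.array(c['t']))@np.array(c['R'])
def st():
    s=telemetry.get_obs(); print({k:np.round(s[k],4).tolist() for k in ['time','joints','ee_pos','eef_rot','wrist_force','finger_gap']})
E
python3 - <<'E'
from h import *
st()
for n in ['scene','side','wrist']:
    p,d,c=snap(n,n+'0'); print(n,np.round(c['R'],3).tolist(),np.round(c['t'],3),c['fx'])
print(ctrl.pinch_z); st()
E
```

```text
pics
{'time': 0.0, 'joints': [1.1721, 0.3218, -0.0701, 1.4517, 0.0226, 1.3708, -0.0569], 'ee_pos': [0.2605, -0.5949, 0.2215], 'eef_rot': [-0.0009, 0.9788, 0.2049, -0.0002], 'wrist_force': [0.2106, 0.1202, 0.2487], 'finger_gap': 0.9998}
scene [[-0.551, -0.834, 0.005], [-0.526, 0.343, -0.779], [0.648, -0.432, -0.628]] [0.408 0.322 0.723] 456.873994220114
side [[-0.963, -0.27, 0.023], [-0.115, 0.33, -0.937], [0.246, -0.904, -0.349]] [0.566 0.104 0.955] 444.15137444640135
wrist [[0.4, -0.916, -0.002], [-0.886, -0.388, 0.254], [-0.234, -0.1, -0.967]] [-0.648 -0.03   0.389] 427.3277205276924
-0.0187
{'time': 0.15, 'joints': [1.1721, 0.3216, -0.0701, 1.4514, 0.0226, 1.3708, -0.0569], 'ee_pos': [0.2605, -0.5951, 0.2217], 'eef_rot': [-0.0007, 0.9788, 0.2049, -0.0002], 'wrist_force': [0.3319, -0.1224, 0.6313], 'finger_gap': 0.9956}
```

View pics/scene0.png

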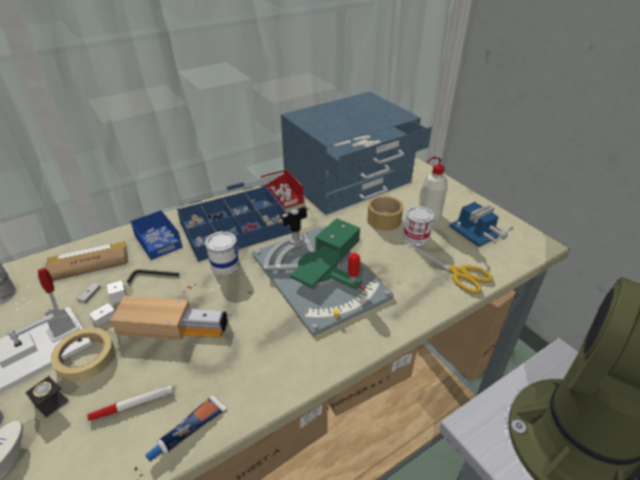

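View pics/side0.png

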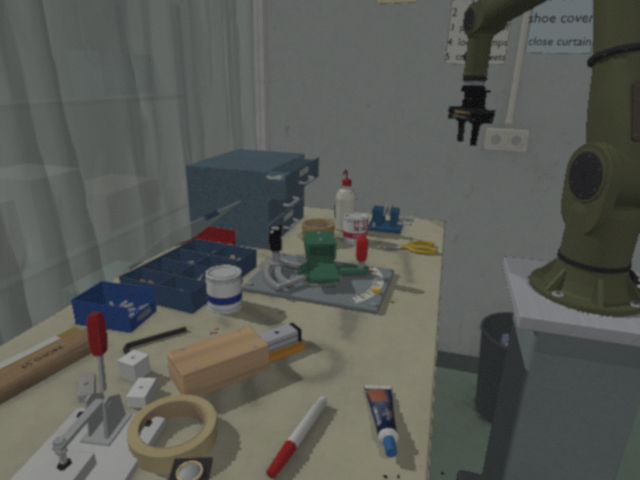

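View pics/wrist0.png

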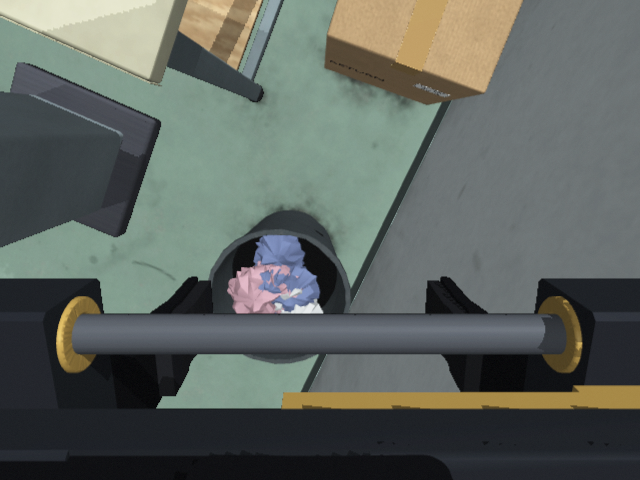

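```bash
python3 - <<'E'
from h import *
# top-down ortho maps, 1mm/px: x 0.35..0.95 (up), y +0.55..-0.45
for f in ['scene0','side0']:
    p,d,c=load(f); X=cloud(d,c).reshape(-1,3); C=p.reshape(-1,3); ok=(d.ravel()>0)&(X[:,2]>-.02)&(X[:,2]<.25)
    X=X[ok];C=C[ok]
    o=np.argsort(X[:,2]); X=X[o];C=C[o]
    img=np.zeros((600,800,3),np.uint8)
    r=((0.95-X[:,0])*1000).astype(int); q=((0.42-X[:,1])*1000).astype(int)
    m=(r>=0)&(r<600)&(q>=0)&(q<800)
    for dr in (0,1):
        for dq in (0,1):
            img[np.clip(r[m]+dr,0,599),np.clip(q[m]+dq,0,799)]=C[m][:,::-1]
    cv2.imwrite(f'pics/top_{f}.png',img)
    print(f, 'table z', [np.round(np.median(X[np.hypot(X[:,0]-a,X[:,1]-b)<.02][:,2]),4) for a,b in [(.45,.2),(.55,.05),(.5,.3)]])
p,d,c=load('scene0')
cv2.imwrite('pics/z1.png',cv2.resize(cv2.cvtColor(p[190:340,240:400],cv2.COLOR_RGB2BGR),None,fx=4,fy=4,interpolation=cv2.INTER_CUBIC))
p,d,c=load('side0')
cv2.imwrite('pics/z2.png',cv2.resize(cv2.cvtColor(p[200:320,230:410],cv2.COLOR_RGB2BGR),None,fx=4,fy=4,interpolation=cv2.INTER_CUBIC))
E
```

```text
scene0 table z [np.float64(0.0136), np.float64(0.0685), np.float64(0.0008)]
side0 table z [np.float64(0.012), np.float64(0.0423), np.float64(-0.0008)]
```

View pics/top_scene0.png

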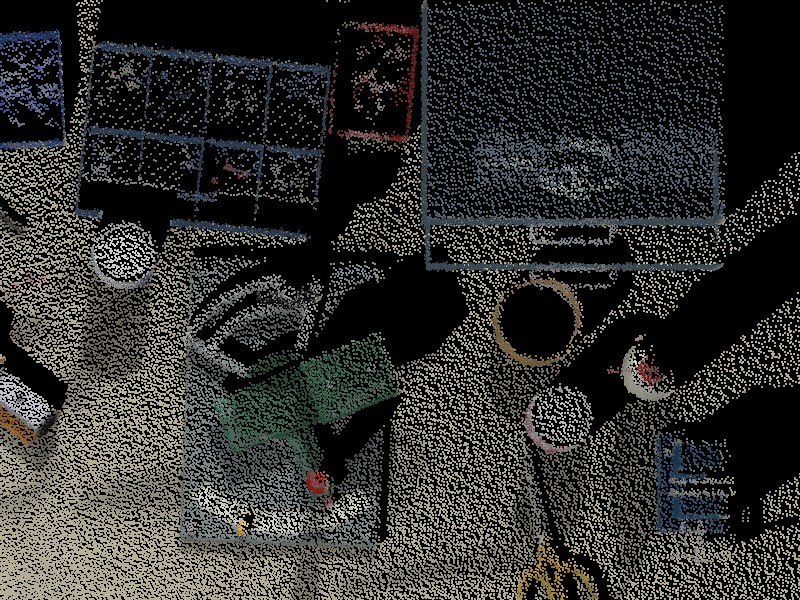

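View pics/z1.png

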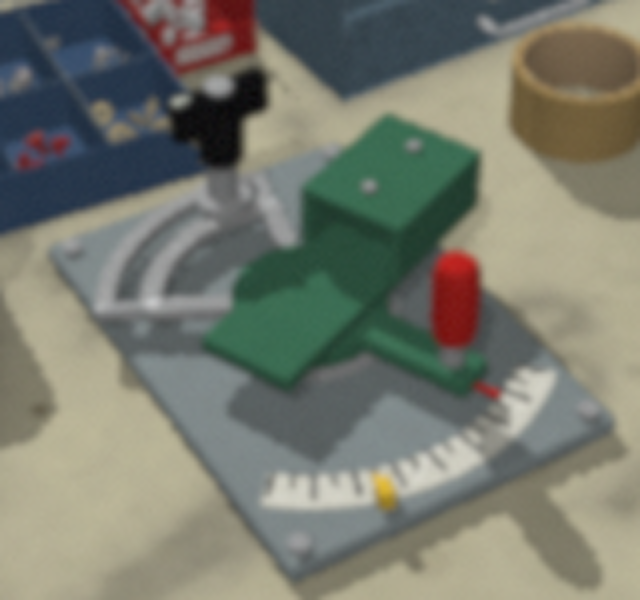

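View pics/z2.png

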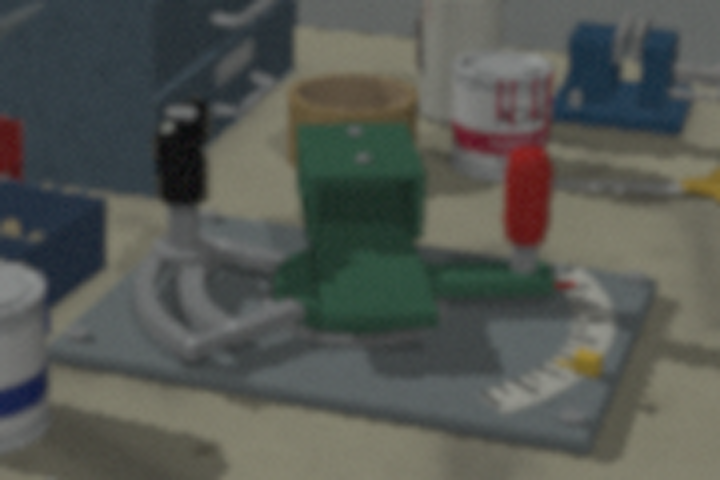

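```bash
cat > m.py <<'E'
from h import *
P=[];C=[];S=[]
for i,f in enumerate(['scene0','side0']):
    p,d,c=load(f); X=cloud(d,c).reshape(-1,3); ok=d.ravel()>0
    P.append(X[ok]);C.append(p.reshape(-1,3)[ok].astype(int));S.append(np.full(ok.sum(),i))
P=np.vstack(P);C=np.vstack(C);S=np.hstack(S)
R,G,B=C.T
hsv=cv2.cvtColor(C.astype(np.uint8)[None],cv2.COLOR_RGB2HSV)[0].astype(int)
H,Sa,V=hsv.T
def box(x0,x1,y0,y1,z0,z1): return (P[:,0]>x0)&(P[:,0]<x1)&(P[:,1]>y0)&(P[:,1]<y1)&(P[:,2]>z0)&(P[:,2]<z1)
E
python3 - <<'E'
from m import *
for s in (0,1):
    print('cam',s)
    m=box(.38,.75,0,.26,.007,.018)&(S==s)
    r=cv2.minAreaRect(P[m][:,:2].astype(np.float32)*1000); print('plate',r,m.sum())
    m=box(.38,.5,.0,.26,.012,.035)&(S==s)&(H>18)&(H<32)&(Sa>140); print('marker',P[m].mean(0),P[m].min(0),P[m].max(0),m.sum())
    m=box(.4,.55,.0,.26,.04,.12)&(S==s)&((H<8)|(H>172))&(Sa>140); print('handle',P[m].mean(0),P[m].min(0),P[m].max(0),m.sum())
    m=box(.4,.55,.0,.26,.02,.04)&(S==s)&((H<8)|(H>172))&(Sa>140); print('pointer',P[m].mean(0),P[m].min(0),P[m].max(0),m.sum())
    m=box(.58,.73,.05,.24,.085,.13)&(S==s); print('knob',P[m].mean(0),P[m].min(0),P[m].max(0),m.sum())
    m=box(.58,.73,.05,.24,.104,.116)&(S==s)&(V<70); print('knobtop',P[m].mean(0),P[m].min(0),P[m].max(0),m.sum(), cv2.minAreaRect(P[m][:,:2].astype(np.float32)*1000) if m.sum()>3 else 0)
    m=box(.45,.68,-.02,.25,.072,.086)&(S==s)&(H>60)&(H<90)&(Sa>80); print('keeper top',cv2.minAreaRect(P[m][:,:2].astype(np.float32)*1000),m.sum(),np.median(P[m][:,2]))
    m=box(.45,.68,-.02,.25,.036,.045)&(S==s)&(H>60)&(H<90)&(Sa>80); print('floor',cv2.minAreaRect(P[m][:,:2].astype(np.float32)*1000),m.sum(),np.median(P[m][:,2]))
    m=box(.4,.7,.36,.75,.04,.05)&(S==s);print('sleeve top',cv2.minAreaRect(P[m][:,:2].astype(np.float32)*1000),m.sum(),np.median(P[m][:,2]))
    m=box(.4,.7,.33,.6,.025,.034)&(S==s);print('sq top',cv2.minAreaRect(P[m][:,:2].astype(np.float32)*1000),m.sum(),np.median(P[m][:,2]))
E
```

```text
cam 0
plate ((565.3016967773438, 145.07681274414062), (220.41526794433594, 320.71917724609375), 87.77679443359375) 5187
marker [0.4207922  0.17946086 0.02331096] [0.41539157 0.17560779 0.01478084] [0.42884373 0.18248447 0.02773484] 22
handle [0.46542064 0.10678232 0.08220072] [0.4571972  0.09409319 0.05091099] [0.47941376 0.11394576 0.10280401] 237
pointer [0.44996168 0.09398841 0.02395011] [0.44560827 0.0909436  0.02191605] [0.45564003 0.09660326 0.02612259] 8
knob [0.65142024 0.13342914 0.10127772] [0.64228396 0.09856065 0.08506206] [0.66511605 0.16347505 0.11367465] 331
knobtop [0.65188111 0.1315453  0.10831153] [0.64503734 0.1039234  0.10421694] [0.66027943 0.16304709 0.11210388] 81 ((652.088134765625, 133.2109832763672), (12.734042167663574, 58.828773498535156), 4.684405326843262)
keeper top ((571.9955444335938, 70.31189727783203), (65.34219360351562, 84.69990539550781), 22.029415130615234) 675 0.07981875827512912
floor ((547.37255859375, 134.93283081054688), (63.278629302978516, 134.8970489501953), 22.354080200195312) 1080 0.04082566152902721
sleeve top ((614.6121826171875, 564.678955078125), (169.64398193359375, 291.39532470703125), 6.675117015838623) 2159 0.04445794848918958
sq top ((567.32763671875, 487.26580810546875), (259.6636657714844, 88.49952697753906), 73.6190185546875) 972 0.02968756805340662
cam 1
plate ((579.839599609375, 123.0809555053711), (233.7369842529297, 347.3393859863281), 87.75476837158203) 3688
marker [0.42345122 0.18363725 0.01989729] [0.41787589 0.17911988 0.01662997] [0.42880668 0.1885145  0.02345789] 23
handle [0.47006258 0.11328896 0.0780587 ] [0.45996057 0.09842681 0.05033603] [0.48110489 0.11979453 0.09969235] 223<stdin>:8: RuntimeWarning: Mean of empty slice.
  ret = um.true_divide(
Traceback (most recent call last):
ValueError: zero-size array to reduction operation minimum which has no identity
```

```bash
python3 - <<'E'
from m import *
def lf(q): 
    r=cv2.fitLine(q.astype(np.float32),cv2.DIST_HUBER,0,.01,.01).ravel(); return r
for s in (0,1):
    print('cam',s)
    # plate front edge: for y bins min x among plate height pts
    m=box(.38,.75,.02,.26,.007,.018)&(S==s)
    Q=P[m]
    e=[]
    for y in np.arange(.05,.23,.008):
        k=Q[(Q[:,1]>y)&(Q[:,1]<y+.008)]
        if len(k)>3: e.append((k[:,0].min(),y+.004))
    r=lf(np.array(e)*1000); print('front edge',r, 'yaw',np.degrees(np.arctan2(-r[0]*np.sign(r[1]),abs(r[1]))))
    e=[]
    for x in np.arange(.42,.66,.008):
        k=Q[(Q[:,0]>x)&(Q[:,0]<x+.008)]
        if len(k)>3: e.append((x+.004,k[:,1].max()))
    e=np.array(e); r=lf(e*1000); print('left edge',r,'yaw',np.degrees(np.arctan2(r[1],r[0])),np.round(e[::5],3).tolist())
    m=box(.55,.73,.05,.24,.102,.116)&(S==s); 
    if m.sum()>3: print('knobtop',P[m].min(0),P[m].max(0),m.sum(), cv2.minAreaRect(P[m][:,:2].astype(np.float32)*1000))
    for nm,m in [('keeper',box(.45,.68,-.02,.25,.074,.086)&(H>60)&(H<90)&(Sa>80)),('floor',box(.45,.68,-.02,.25,.036,.045)&(H>60)&(H<90)&(Sa>80)),
      ('sleeve',box(.4,.75,.36,.65,.04,.049)&(H<25)&(Sa>70)), ('sqtop',box(.4,.7,.33,.6,.026,.034))]:
        m=m&(S==s)
        if m.sum()>5: print(nm,cv2.minAreaRect(P[m][:,:2].astype(np.float32)*1000),m.sum(),np.median(P[m][:,2]))
img=np.zeros((600,800,3),np.uint8)
o=np.argsort(P[:,2]);
for s,f in ((0,'a'),(1,'b')):
    img[:]=0
    for i in o:
        if S[i]==s and P[i,2]<.2:
            r=int((.75-P[i,0])*1500);q=int((.62-P[i,1])*1500)
            if 0<=r<599 and 0<=q<799: img[r:r+2,q:q+2]=C[i][::-1]
    cv2.imwrite(f'pics/tl_{f}.png',img)
E
```

```text
cam 0
front edge [4.3801073e-02 9.9904025e-01 4.0557336e+02 1.3080000e+02] yaw -2.5104194
left edge [ 9.9909037e-01 -4.2642571e-02  5.4397192e+02  2.3540163e+02] yaw -2.4439805 [[0.424, 0.241], [0.464, 0.238], [0.504, 0.238], [0.544, 0.236], [0.584, 0.233], [0.624, 0.232], [0.664, 0.229]]
knobtop [0.64503734 0.10108142 0.10213503] [0.66511605 0.16304709 0.11367465] 168 ((654.9351196289062, 132.22775268554688), (17.60439109802246, 60.98927307128906), 6.530757904052734)
keeper ((571.9682006835938, 70.3077163696289), (65.21334838867188, 84.8163833618164), 21.89087677001953) 657 0.07985644100094931
floor ((547.37255859375, 134.93283081054688), (63.278629302978516, 134.8970489501953), 22.354080200195312) 1080 0.04082566152902721
sleeve ((608.1342163085938, 485.0680236816406), (130.94725036621094, 69.84680938720703), 51.29523849487305) 1785 0.04457101598952214
sqtop ((569.4718017578125, 486.6355285644531), (259.6636657714844, 84.02982330322266), 73.6190185546875) 817 0.030208395484526356
cam 1
front edge [3.1884704e-02 9.9949157e-01 4.0761176e+02 1.4280000e+02] yaw -1.8271686
left edge [ 9
[... 192 characters left out ...]
p [0.64654071 0.10786497 0.10217595] [0.66393016 0.16813803 0.11128637] 96 ((655.3170166015625, 137.7856903076172), (15.165898323059082, 60.34091567993164), 3.5439300537109375)
keeper ((573.4613037109375, 78.2107162475586), (62.7741813659668, 79.7883529663086), 21.770610809326172) 334 0.07812592105916469
floor ((557.9741821289062, 118.81282043457031), (58.2873649597168, 181.46531677246094), 21.48087501525879) 853 0.03922226562487079
sleeve ((608.2650146484375, 489.9407653808594), (129.27880859375, 67.77322387695312), 51.52714538574219) 2409 0.043192944895325346
sqtop ((633.2195434570312, 463.6809387207031), (234.44097900390625, 189.96778869628906), 76.45712280273438) 938 0.029264763465482097
```

View pics/tl_a.png

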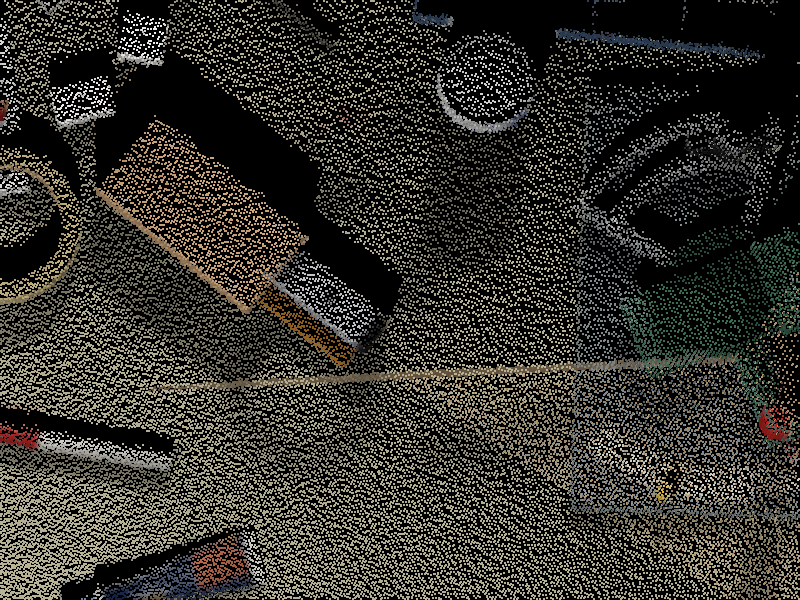

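View pics/tl_b.png

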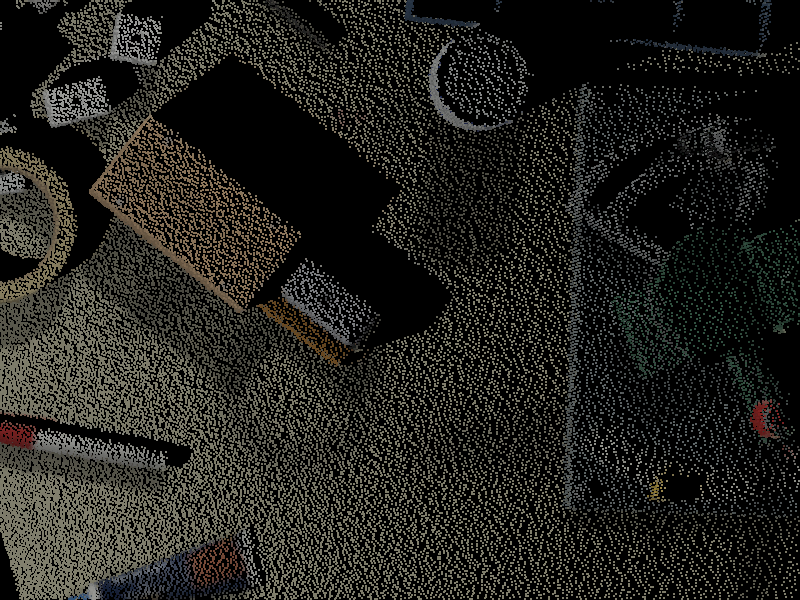

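```bash
cat >> h.py <<'E'
from scipy.spatial.transform import Rotation as Ro
def pose():
    s=telemetry.get_obs(); q=np.array(s['eef_rot']); return np.array(s['ee_pos']),Ro.from_quat(q[[1,2,3,0]])
def to(x,y,z,yaw_deg,pinch=False):
    """delta in tool frame to pose with tool z down & tool x yaw"""
    p,r=pose(); a=np.radians(yaw_deg)
    T=Ro.from_matrix(np.array([[np.cos(a),np.sin(a),0],[np.sin(a),-np.cos(a),0],[0,0,-1]]))
    dz=-.0187 if pinch else 0
    t=np.array([x,y,z+dz])
    e=r.as_matrix(); print('tool x yaw %.1f'%np.degrees(np.arctan2(e[1,0],e[0,0])),'tilt %.2f'%np.degrees(np.arccos(-e[2,2])),'pos',np.round(p,4))
    print('dT mm (current tool)',np.round(r.inv().apply(t-p)*1000,1),'rotvec deg',np.round(np.degrees((r.inv()*T).as_rotvec()),2), 'dT mm after turn',np.round(T.inv().apply(t-p)*1000,1))
E
python3 - <<'E'
from h import *
p,r=pose(); c=optics.get_calibration('wrist'); R=np.array(c['R']);cp=-R.T@np.array(c['t'])
print('cam in tool',r.inv().apply(cp-p), 'cam axes in tool', (r.inv().as_matrix()@R.T).round(3).tolist())
to(.55,.13,.30,90)
E
```

```text
cam in tool [ 0.0695869  -0.00072778 -0.16071312] cam axes in tool [[-0.001, -0.967, -0.254], [1.0, -0.001, -0.001], [0.0, -0.254, 0.967]]
tool x yaw 23.6 tilt 0.08 pos [ 0.2605 -0.5951  0.2217]
dT mm (current tool) [ 556.  -548.2  -77.5] rotvec deg [-7.000e-02 -4.000e-02 -6.635e+01] dT mm after turn [725.1 289.5 -78.3]
```

```bash
python3 -m creep '0.02 -0.02 -0.04 0 0 0 100;0.043 -0.042 -0.01 0 0 0 100;0.043 -0.042 -0.01 0 0 0 100;0.043 -0.042 -0.01 0 0 0 100;0.043 -0.042 0 0 0 0 100' 20
python3 -m creep '0.043 -0.042 0 0 0 0 100;0.043 -0.042 0 0 0 0 100;0.043 -0.042 0 0 0 0 100;0.043 -0.042 0 0 0 0 100;0.043 -0.042 0 0 0 0 100'
python3 - <<'E'
from h import *
to(.55,.13,.30,90)
E
```

```text
time: 0.78
ee_pos: [0.3607, -0.343, 0.2911]
eef_rot: [-0.002, 0.98, 0.2, -0.001]
wrist_force: [0.4, 0.7, 0.3]
finger_gap: 0.999
time: 1.4
ee_pos: [0.4782, -0.0558, 0.2916]
eef_rot: [-0.001, 0.98, 0.199, -0.001]
wrist_force: [1.1, -1.3, -0.1]
finger_gap: 1.0
tool x yaw 23.0 tilt 0.12 pos [ 0.4782 -0.0558  0.2916]
dT mm (current tool) [ 138.7 -143.    -8.3] rotvec deg [ -0.13  -0.   -67.  ] dT mm after turn [185.8  71.8  -8.4]
```

```bash
python3 -m creep '0.03 -0.03 0 0 0 -10.5 100;0.035 -0.02 0 0 0 -10.5 100;0.035 -0.01 0 0 0 -10.5 100;0.02 0.0 0 0 0 -10.5 100;0.02 0 0 0 0 -10.5 100'
python3 - <<'E'
from h import *
to(.55,.13,.30,90)
E
```

```text
time: 2.02
ee_pos: [0.5504, 0.0958, 0.2911]
eef_rot: [-0.001, 0.784, 0.621, -0.0]
wrist_force: [-0.3, -0.3, -0.3]
finger_gap: 1.001
tool x yaw 76.8 tilt 0.14 pos [0.5504 0.0958 0.2911]
dT mm (current tool) [33.2 -8.2 -8.9] rotvec deg [ -0.12  -0.07 -13.17] dT mm after turn [34.2 -0.4 -8.9]
```

```bash
python3 - <<'E'
from h import *
snap('wrist','w1')
E
```

```text
(no output)
```

View pics/w1.png

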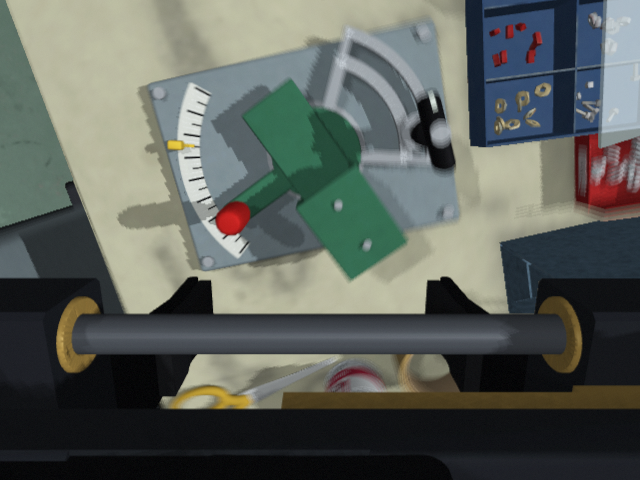

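```bash
cat > m2.py <<'E'
from h import *
import sys
def meas(f):
    p,d,c=load(f); P=cloud(d,c).reshape(-1,3); hsv=cv2.cvtColor(p,cv2.COLOR_RGB2HSV).reshape(-1,3).astype(int); H,Sa,V=hsv.T
    ok=d.ravel()>0
    def box(x0,x1,y0,y1,z0,z1): return ok&(P[:,0]>x0)&(P[:,0]<x1)&(P[:,1]>y0)&(P[:,1]<y1)&(P[:,2]>z0)&(P[:,2]<z1)
    def rect(nm,m):
        if m.sum()<6: print(nm,'none');return
        Q=P[m][:,:2].astype(np.float32)*1000
        r=cv2.minAreaRect(Q); print(nm,np.round(r[0],1),np.round(r[1],1),round(r[2],2),m.sum(),'z',np.median(P[m][:,2]).round(4))
    def cen(nm,m):
        if m.sum()<4: print(nm,'none');return
        print(nm,P[m].mean(0).round(4),P[m].min(0).round(4),P[m].max(0).round(4),m.sum())
    grn=(H>60)&(H<95)&(Sa>80)
    rect('plate',box(.38,.73,0.01,.27,.007,.018)&(Sa<90))
    cen('marker',box(.38,.5,.08,.26,.010,.035)&(H>18)&(H<32)&(Sa>140))
    rect('handle',box(.4,.55,.0,.30,.045,.12)&((H<8)|(H>172))&(Sa>140))
    rect('handletop',box(.4,.55,.0,.30,.09,.12)&((H<8)|(H>172))&(Sa>140))
    cen('pointer',box(.38,.55,.0,.30,.02,.036)&((H<8)|(H>172))&(Sa>140))
    rect('knobtop',box(.58,.73,.05,.24,.100,.118)&(V<90))
    cen('knobcap',box(.58,.73,.05,.24,.100,.128)&(V>100))
    rect('keeper',box(.45,.68,-.05,.25,.074,.086)&grn)
    rect('floor',box(.45,.68,-.02,.27,.036,.045)&grn)
    rect('sleeve',box(.4,.75,.36,.65,.04,.049)&(H<25)&(Sa>70))
    rect('sqtop',box(.4,.7,.33,.52,.026,.034)&(Sa<60))
if __name__=='__main__': meas(sys.argv[1])
E
python3 m2.py w1
```

```text
plate [549.5 139. ] [199.5 284.6] 87.85 33227 z 0.0106
marker [0.4259 0.1794 0.0205] [0.4167 0.1748 0.0101] [0.4391 0.185  0.0247] 153
handle [473.7 105.6] [21.3 24.3] 37.94 841 z 0.0963
handletop [473.3 105.5] [20.6 24. ] 39.14 566 z 0.0977
pointer [0.4781 0.102  0.0304] [0.4768 0.0938 0.0292] [0.4794 0.1086 0.0314] 10
knobtop [656.3 137.1] [15.9 59.2] 3.84 1013 z 0.1075
knobcap [0.6567 0.1372 0.1086] [0.6491 0.103  0.1006] [0.6651 0.1666 0.112 ] 564
keeper [574.8  73.9] [63.9 83.8] 22.0 6106 z 0.0774
floor [543.9 155.1] [60.2 99.4] 21.53 6477 z 0.0384
sleeve none
sqtop none
```

```bash
python3 -c "
from h import *
to(.6565,.136,.13,93)"
```

```text
tool x yaw 77.4 tilt 0.28 pos [0.5505 0.0995 0.291 ]
dT mm (current tool) [ 58.2  95.8 161. ] rotvec deg [ -0.11  -0.25 -15.63] dT mm after turn [ 30.9 107.7 161. ]
```

```bash
python3 -m creep '0.015 0.026 0.01 0 0 -8 100;0.01 0.026 0.03 0 0 -7.5 100;0.007 0.026 0.04 0 0 0 100;0.007 0.026 0.04 0 0 0 100;0 0.00 0.03 0 0 0 100'
python3 -c "
from h import *
to(.6565,.136,.082,93)"
```

```text
time: 2.7
ee_pos: [0.662, 0.1326, 0.1389]
eef_rot: [0.0, 0.69, 0.724, 0.002]
wrist_force: [0.2, -0.7, -0.2]
finger_gap: 1.001
tool x yaw 92.7 tilt 0.24 pos [0.662  0.1326 0.1389]
dT mm (current tool) [ 3.5 -5.5 56.9] rotvec deg [ 0.21 -0.13 -0.31] dT mm after turn [ 3.6 -5.3 56.9]
```

```bash
python3 -m creep '0.003 -0.004 0.02 0 0 0 100;0.001 -0.001 0.02 0 0 0 100;0 0 0.008 0 0 0 100;0 0 0 0 0 0 100;0 0 0 0 0 0 100'
python3 - <<'E'
from h import *
to(.6565,.136,.082,93); snap('wrist','w2')
E
```

```text
time: 3.32
ee_pos: [0.6557, 0.1337, 0.086]
eef_rot: [-0.001, 0.693, 0.721, -0.0]
wrist_force: [0.3, 0.1, -0.5]
finger_gap: 0.996
tool x yaw 92.3 tilt 0.08 pos [0.6557 0.1337 0.086 ]
dT mm (current tool) [2.3 0.9 4. ] rotvec deg [-0.08 -0.02 -0.73] dT mm after turn [2.3 1.  4. ]
```

View pics/w2.png

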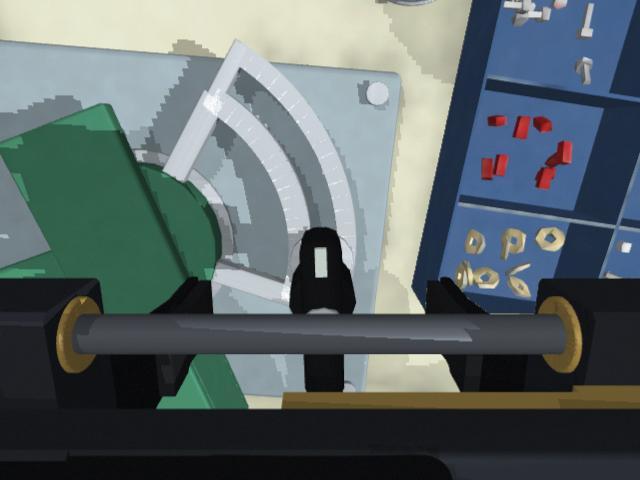

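```bash
python3 -m creep '0.002 0.001 0.003 0 0 -0.7 0;0 0 0 0 0 0 0;0 0 0 0 0 0 0;0 0 0 0 0 0 0;0 0 0 0 0 0 0' 35
python3 -c "
from h import *
to(.6565,.136,.082,93);st()"
```

```text
time: 4.0
ee_pos: [0.6578, 0.1362, 0.0848]
eef_rot: [0.0, 0.688, 0.725, 0.001]
wrist_force: [-0.6, -0.3, -0.2]
finger_gap: 0.516
tool x yaw 93.0 tilt 0.12 pos [0.6578 0.1362 0.0848]
dT mm (current tool) [-0.1 -1.4  2.8] rotvec deg [ 0.12 -0.04  0.01] dT mm after turn [-0.1 -1.4  2.8]
{'time': 4.0, 'joints': [0.293, 0.5675, -0.7346, 1.5296, 0.3975, 1.1964, -0.4569], 'ee_pos': [0.6578, 0.1362, 0.0848], 'eef_rot': [0.0005, 0.6883, 0.7254, 0.0009], 'wrist_force': [-0.5986, -0.3036, -0.1537], 'finger_gap': 0.5159}
```

```bash
python3 -m creep '0 0 0 0 0 0 0;0 0 0 0 0 0 0;0 0 0 0 0 0 0;0 0 0 0 0 0 0;0 0 0 0 0 0 0' 35
```

```text
time: 4.62
ee_pos: [0.6571, 0.136, 0.0864]
eef_rot: [0.0, 0.688, 0.725, -0.0]
wrist_force: [-1.4, 0.1, 0.2]
finger_gap: 0.174
```

```bash
python3 -m creep '0 0 0 0 0 -10 0;0 0 0 0 0 -10 0;0 0 0 0 0 -10 0;0 0 0 0 0 -10 0;0 0 0 0 0 -10 0'
python3 -c "
from h import *
to(.6565,.136,.082,93);st()"
```

```text
time: 5.25
ee_pos: [0.6553, 0.1351, 0.0865]
eef_rot: [-0.001, 0.305, 0.952, -0.002]
wrist_force: [-4.1, -1.3, 3.2]
finger_gap: 0.169
tool x yaw 144.5 tilt 0.23 pos [0.6553 0.1351 0.0865]
dT mm (current tool) [-0.4  1.4  4.5] rotvec deg [-2.400e-01  5.000e-02  5.148e+01] dT mm after turn [0.9 1.2 4.5]
{'time': 5.25, 'joints': [0.4005, 0.6297, -0.9065, 1.5259, 0.5133, 1.2423, 0.3683], 'ee_pos': [0.6553, 0.1351, 0.0865], 'eef_rot': [-0.0011, 0.305, 0.9523, -0.0017], 'wrist_force': [-4.1003, -1.3009, 3.1772], 'finger_gap': 0.169}
```

Another ~20°, to about 72° (1.25 rad).

```bash
python3 -m creep '0 0 0 0 0 -8 0;0 0 0 0 0 -8 0;0 0 0 0 0 -4 0;0 0 0 0 0 0 0;0 0 0 0 0 0 0'
python3 -m creep '0 0 0 0 0 0 100;0 0 0 0 0 0 100;0 0 -0.02 0 0 0 100;0 0 -0.03 0 0 0 100;0 0 -0.03 0 0 0 100'
python3 - <<'E'
from h import *
to(.6565,.136,.082,93); snap('wrist','w3')
E
```

```text
time: 5.88
ee_pos: [0.6549, 0.1343, 0.0864]
eef_rot: [-0.002, 0.131, 0.991, -0.001]
wrist_force: [-3.7, -1.4, 3.2]
finger_gap: 0.166
time: 6.5
ee_pos: [0.656, 0.1343, 0.1683]
eef_rot: [-0.002, 0.132, 0.991, -0.001]
wrist_force: [-0.2, -0.1, 0.3]
finger_gap: 0.652
tool x yaw 164.9 tilt 0.24 pos [0.656  0.1343 0.1683]
dT mm (current tool) [-0.4  1.9 86.3] rotvec deg [-0.23 -0.11 71.86] dT mm after turn [ 1.7  0.6 86.3]
```

View pics/w3.png

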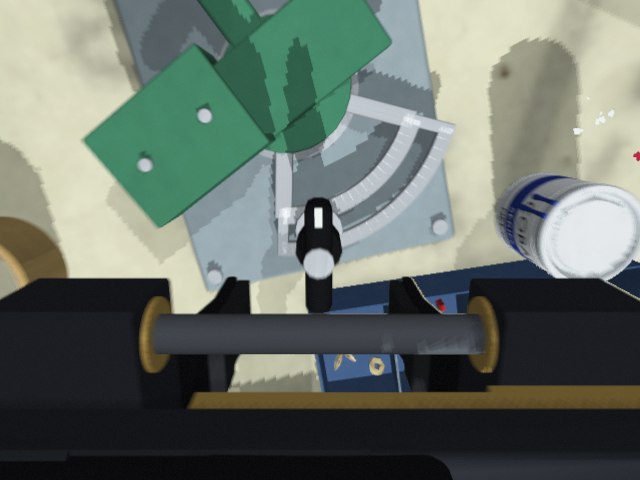

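```bash
python3 -c "
from h import *
to(.4715,.1047,.06,180)"
```

```text
tool x yaw 164.9 tilt 0.14 pos [0.658  0.1355 0.1732]
dT mm (current tool) [172.2 -78.6 112.8] rotvec deg [  0.05   0.13 -15.15] dT mm after turn [186.5 -30.8 113.2]
```

```bash
python3 -m creep '0.043 -0.012 0 0 0 -7.5 100;0.043 -0.01 0 0 0 -7.5 100;0.045 -0.005 0 0 0 0 100;0.045 -0.005 0.01 0 0 0 100;0 0 0 0 0 0 100'
python3 - <<'E'
from h import *
to(.4715,.1047,.06,180); snap('wrist','w4')
E
```

```text
time: 7.18
ee_pos: [0.4781, 0.123, 0.1661]
eef_rot: [0.006, -0.003, 1.0, -0.0]
wrist_force: [0.3, -0.3, 0.3]
finger_gap: 0.999
tool x yaw -179.7 tilt 0.68 pos [0.4781 0.123  0.1661]
dT mm (current tool) [  8.  -18.2 106. ] rotvec deg [-0.01  0.68  0.34] dT mm after turn [  6.6 -18.3 106.1]
```

View pics/w4.png

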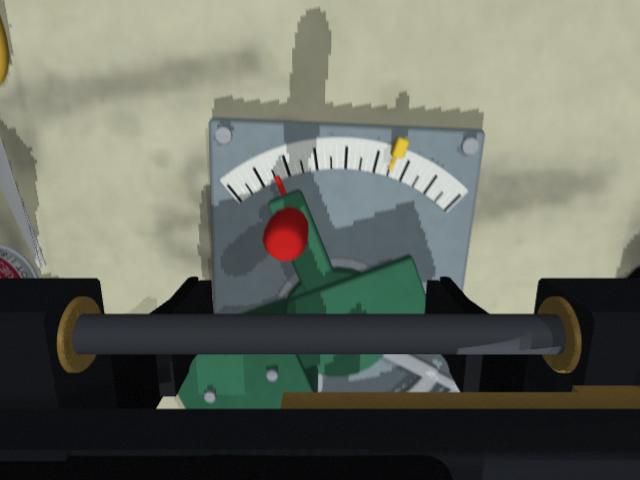

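```bash
python3 m2.py w4; python3 - <<'E'
from h import *
p,d,c=load('w4'); X=cloud(d,c)
for n,(u,v) in dict(marker_in=(396,160),marker=(400,150),marker_out=(404,140),ptip=(277,178),pbase=(284,192),h=(288,232)).items(): print(n,X[v,u].round(4))
E
```

```text
plate [518.1 139.3] [199.7 222.5] 87.8 40072 z 0.0107
marker [0.4257 0.1792 0.0209] [0.4173 0.1743 0.0107] [0.4397 0.1867 0.0251] 287
handle [470.  104.9] [24.6 23.2] 75.94 1765 z 0.0972
handletop [470.2 104.5] [24.  22.8] 75.94 1386 z 0.0978
pointer [0.4663 0.1002 0.0246] [0.4446 0.0925 0.0202] [0.5051 0.1155 0.0317] 143
knobtop none
knobcap none
keeper [573.7  75.4] [42.1 91.4] 0.15 5844 z 0.0775
floor [545.1 143.2] [ 63.9 120.9] 21.51 5427 z 0.0385
sleeve none
sqtop none
marker_in [0.434  0.1798 0.0114]
marker [0.426  0.18   0.0237]
marker_out [0.4193 0.1825 0.0232]
ptip [0.4461 0.094  0.022 ]
pbase [0.456  0.0989 0.0225]
h [0.466  0.1068 0.0978]
```

```bash
python3 -m creep '0.007 -0.018 0.02 0 0.5 0 100;0 0 0.03 0 0 0 100;0 0 0.03 0 0 0 100;0 0 0.02 0 0 0 100;0 0 0 0 0 0 100'
python3 -c "
from h import *
to(.471,.1048,.06,180)"
```

```text
time: 7.85
ee_pos: [0.4859, 0.1097, 0.0702]
eef_rot: [0.01, -0.003, 1.0, 0.005]
wrist_force: [-1.6, 0.3, 0.8]
finger_gap: 0.999
tool x yaw -179.6 tilt 1.28 pos [0.4859 0.1097 0.0702]
dT mm (current tool) [15.1 -4.9  9.8] rotvec deg [0.58 1.14 0.38] dT mm after turn [14.9 -4.9 10.2]
```

```bash
python3 -m creep '0.012 -0.005 0 0 0.5 0 100;0 0 0 0 0 0 100;0 0 0 0 0 0 100;0 0 0 0 0 0 100;0 0 0 0 0 0 100'
python3 -c "
from h import *
to(.471,.1048,.06,180);st()"
```

```text
time: 8.48
ee_pos: [0.4767, 0.1055, 0.0734]
eef_rot: [0.008, -0.003, 1.0, 0.006]
wrist_force: [0.1, 0.2, 0.0]
finger_gap: 1.0
tool x yaw -179.6 tilt 1.16 pos [0.4767 0.1055 0.0734]
dT mm (current tool) [ 6.  -0.8 13.3] rotvec deg [0.64 0.97 0.39] dT mm after turn [ 5.7 -0.7 13.4]
{'time': 8.475, 'joints': [0.8518, 0.3056, -1.2329, 2.001, 0.33, 1.0404, 1.0458], 'ee_pos': [0.4767, 0.1055, 0.0734], 'eef_rot': [0.0084, -0.0034, 0.9999, 0.0056], 'wrist_force': [0.079, 0.239, 0.0079], 'finger_gap': 0.9999}
```

```bash
python3 -m creep '0.005 0 0.008 0 0.5 1 100;0.002 0 0.006 0 0 1 100;0 0 0 0 0 0 100;0 0 0 0 0 0 0;0 0 0 0 0 0 0'
python3 -c "
from h import *
to(.471,.1048,.06,180);st()"
```

```text
time: 9.1
ee_pos: [0.469, 0.1056, 0.058]
eef_rot: [0.003, 0.015, 1.0, 0.006]
wrist_force: [0.7, 0.9, 0.4]
finger_gap: 0.855
tool x yaw 178.3 tilt 0.75 pos [0.469  0.1056 0.058 ]
dT mm (current tool) [-2.  -0.8 -2. ] rotvec deg [ 0.65  0.37 -1.74] dT mm after turn [-2.  -0.8 -2. ]
{'time': 9.1, 'joints': [0.8276, 0.3182, -1.2093, 2.0232, 0.3411, 1.0186, 0.9952], 'ee_pos': [0.469, 0.1056, 0.058], 'eef_rot': [0.0032, 0.0152, 0.9999, 0.0057], 'wrist_force': [0.6517, 0.9441, 0.39], 'finger_gap': 0.8547}
```

```bash
python3 -m creep '0.002 0 0 0 0 0 0;0 0 0 0 0 0 0;0 0 0 0 0 0 0;0 0 0 0 0 0 0;0 0 0 0 0 0 0' 25
python3 -c "
from h import *
to(.471,.1048,.06,180);st()"
```

```text
time: 9.72
ee_pos: [0.4667, 0.1044, 0.0581]
eef_rot: [0.003, 0.015, 1.0, 0.004]
wrist_force: [-2.8, -0.8, 5.3]
finger_gap: 0.292
tool x yaw 178.2 tilt 0.60 pos [0.4667 0.1044 0.0581]
dT mm (current tool) [-4.3  0.6 -1.9] rotvec deg [ 0.51  0.33 -1.76] dT mm after turn [-4.3  0.4 -1.9]
{'time': 9.725, 'joints': [0.8338, 0.3121, -1.2133, 2.0276, 0.3373, 1.0189, 0.9978], 'ee_pos': [0.4667, 0.1044, 0.0581], 'eef_rot': [0.0028, 0.0154, 0.9999, 0.0044], 'wrist_force': [-2.7814, -0.7912, 5.3485], 'finger_gap': 0.2918}
```

```bash
python3 -m creep '0.004 0.012 0 0 0 3 0;0.003 0.012 0 0 0 3 0;0.002 0.0125 0 0 0 3 0;0.001 0.0125 0 0 0 3 0;0 0.008 0 0 0 3 0'
python3 - <<'E'
from h import *
to(.4692,.1655,.06,163);st(); snap('wrist','w5')
E
```

```text
time: 10.35
ee_pos: [0.4592, 0.1428, 0.0577]
eef_rot: [-0.005, 0.159, 0.987, -0.013]
wrist_force: [-8.3, -6.8, 12.9]
finger_gap: 0.289
tool x yaw 161.7 tilt 1.63 pos [0.4592 0.1428 0.0577]
dT mm (current tool) [-2.4 24.6 -3. ] rotvec deg [-1.59 -0.38 -1.32] dT mm after turn [-2.9 24.6 -2.3]
{'time': 10.35, 'joints': [0.6459, 0.3152, -1.1251, 1.9992, 0.3453, 1.0543, 0.6087], 'ee_pos': [0.4592, 0.1428, 0.0577], 'eef_rot': [-0.0053, 0.1592, 0.9871, -0.0132], 'wrist_force': [-8.3217, -6.7925, 12.902], 'finger_gap': 0.289}
```

View pics/w5.png

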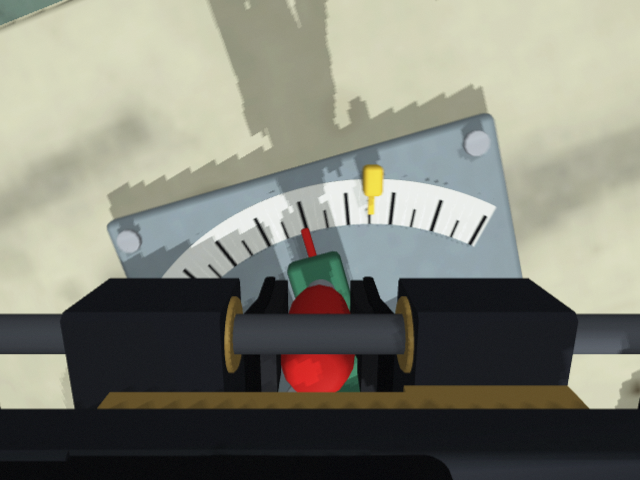

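```bash
python3 -m creep '-0.001 0.01 -0.001 0 0 0 0;-0.002 0.01 -0.001 0 0 0 0;-0.002 0.005 0 0 0 0 0;0 0 0 0 0 0 0;0 0 0 0 0 0 0'
python3 - <<'E'
from h import *
to(.4692,.1655,.06,163);st(); snap('wrist','w6')
E
```

```text
time: 11.02
ee_pos: [0.4594, 0.1578, 0.0575]
eef_rot: [-0.018, 0.165, 0.986, -0.025]
wrist_force: [-1.5, -1.1, 0.9]
finger_gap: 0.295
tool x yaw 161.0 tilt 3.58 pos [0.4594 0.1578 0.0575]
dT mm (current tool) [-6.7 10.3 -3.3] rotvec deg [-3.17 -1.66 -1.98] dT mm after turn [-7.1 10.2 -2.5]
{'time': 11.025, 'joints': [0.5657, 0.3607, -1.0965, 1.9594, 0.3773, 1.1052, 0.5396], 'ee_pos': [0.4594, 0.1578, 0.0575], 'eef_rot': [-0.0184, 0.1648, 0.9858, -0.0252], 'wrist_force': [-1.4772, -1.1418, 0.8659], 'finger_gap': 0.2953}
```

View pics/w6.png

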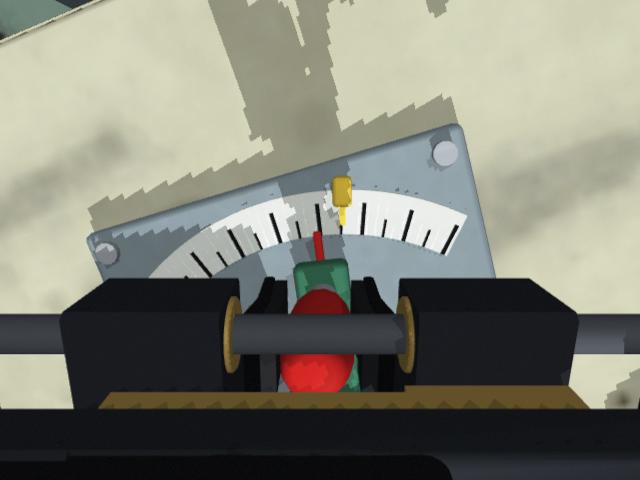

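```bash
python3 -m creep '-0.003 0.006 -0.001 -1.5 -0.8 0 0;-0.003 0.005 -0.001 -1.5 -0.8 0 0;0 0.002 0 0 0 0 0;0 0 0 0 0 0 0;0 0 0 0 0 0 0'
python3 - <<'E'
from h import *
to(.4692,.1655,.06,163);st(); p,d,c=snap('wrist','w7'); X=cloud(d,c); H=cv2.cvtColor(p,cv2.COLOR_RGB2HSV).astype(int)
m=((H[...,0]<8)|(H[...,0]>172))&(H[...,1]>140)&(X[...,2]>.012)&(X[...,2]<.03)&(d>0); v,u=np.nonzero(m); i=v.argmin(); print('tip',u[i],v[i],X[v[i],u[i]],m.sum(),X[m].mean(0))
m=(H[...,0]>18)&(H[...,0]<32)&(H[...,1]>140)&(X[...,2]>.008)&(X[...,2]<.03)&(d>0)&(X[...,0]<.45); print(X[m].mean(0),m.sum())
E
```

```text
time: 11.7
ee_pos: [0.4615, 0.1627, 0.0569]
eef_rot: [-0.008, 0.166, 0.986, -0.009]
wrist_force: [-1.3, -1.0, 1.8]
finger_gap: 0.287
tool x yaw 160.9 tilt 1.31 pos [0.4615 0.1627 0.0569]
dT mm (current tool) [-6.3  5.1 -3.2] rotvec deg [-1.09 -0.72 -2.13] dT mm after turn [-6.5  5.  -3.1]
{'time': 11.7, 'joints': [0.5979, 0.3402, -1.1152, 1.9805, 0.3557, 1.0582, 0.556], 'ee_pos': [0.4615, 0.1627, 0.0569], 'eef_rot': [-0.0076, 0.1661, 0.986, -0.0085], 'wrist_force': [-1.3373, -0.9989, 1.8277], 'finger_gap': 0.2874}
tip 313 229 [0.43870514 0.16776189 0.02165108] 231 [0.44766572 0.16671572 0.02163748]
[0.4247008  0.17969664 0.02129223] 648
```

View pics/w7.png

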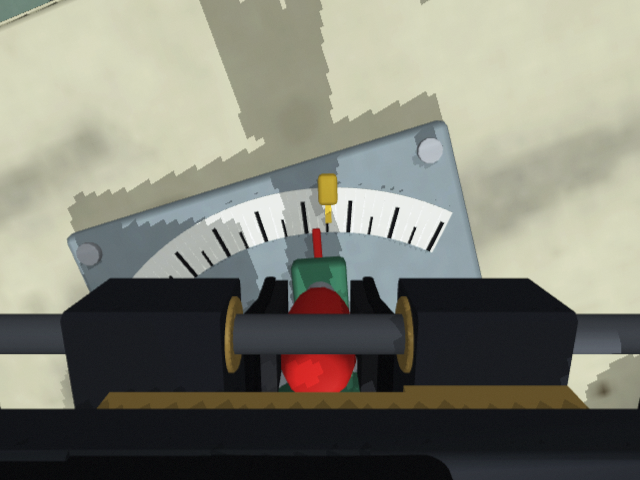

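```bash
python3 -m creep '-0.001 0.005 -0.001 -0.5 -0.3 0 0;-0.001 0.002 0 -0.5 -0.3 0 0;0 0.000 0 0 0 0 0;0 0 0 0 0 0 0;0 0 0 0 0 0 0'
cat > pt.py <<'E'
from h import *
import sys
to(.4692,.1655,.06,163); p,d,c=snap('wrist',sys.argv[1]); X=cloud(d,c); H=cv2.cvtColor(p,cv2.COLOR_RGB2HSV).astype(int)
def yaw(q): return np.degrees(np.arctan2(.138-q[1],.557-q[0]))
m=((H[...,0]<8)|(H[...,0]>172))&(H[...,1]>140)&(X[...,2]>.012)&(X[...,2]<.03)&(d>0)&(X[...,0]<.47); q=X[m]
if len(q):
    r=np.hypot(q[:,0]-.557,q[:,1]-.138); w=r>r.max()-.012; print('pointer',q[w].mean(0),w.sum(),'yaw',yaw(q[w].mean(0)),'rmax',r.max())
m=(H[...,0]>18)&(H[...,0]<32)&(H[...,1]>140)&(X[...,2]>.008)&(X[...,2]<.03)&(d>0)&(X[...,0]<.45); q=X[m].mean(0); print('marker',q,m.sum(),'yaw',yaw(q))
E
python3 pt.py w8
```

```text
time: 12.38
ee_pos: [0.4622, 0.1651, 0.0569]
eef_rot: [-0.005, 0.167, 0.986, -0.005]
wrist_force: [-1.8, -1.0, 1.7]
finger_gap: 0.289
tool x yaw 160.7 tilt 0.79 pos [0.4622 0.1651 0.0569]
dT mm (current tool) [-6.5  2.6 -3.2] rotvec deg [-0.65 -0.44 -2.27] dT mm after turn [-6.6  2.4 -3.1]
pointer [0.44535648 0.17047971 0.02126267] 196 yaw -16.220947899107195 rmax 0.1222599330638013
marker [0.4247646  0.17972767 0.021277  ] 658 yaw -17.513401683199646
```

View pics/w8.png

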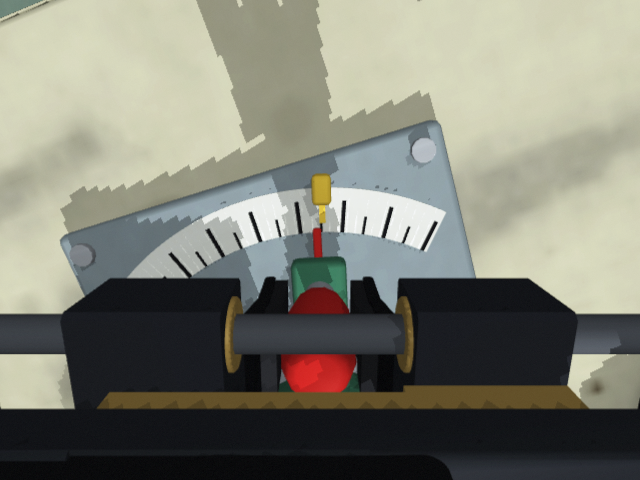

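```bash
python3 -m creep '-0.001 0.003 0 -0.3 -0.2 0 0;0 0 0 0 0 0 0;0 0.000 0 0 0 0 0;0 0 0 0 0 0 100;0 0 0 0 0 0 100'
python3 -m creep '0 0 0 0 0 0 100;0 0 0 0 0 0 100;0 0 0 0 0 0 100;0 0 -0.03 0 0 0 100;0 0 -0.05 0 0 0 100'
python3 pt.py w9
```

```text
time: 13.05
ee_pos: [0.4632, 0.1671, 0.0568]
eef_rot: [-0.003, 0.167, 0.986, -0.004]
wrist_force: [-0.2, 0.0, -0.3]
finger_gap: 0.436
time: 13.68
ee_pos: [0.4613, 0.1672, 0.1352]
eef_rot: [-0.007, 0.166, 0.986, -0.004]
wrist_force: [1.0, -0.8, 1.0]
finger_gap: 0.966
tool x yaw 160.9 tilt 0.92 pos [0.4613 0.1672 0.1352]
dT mm (current tool) [-8.9  1.8 75.1] rotvec deg [-0.56 -0.73 -2.12] dT mm after turn [-8.   0.7 75.2]
pointer [0.44676378 0.17150721 0.02133624] 100 yaw -16.907083044075602 rmax 0.12171317653535307
marker [0.42540502 0.17961198 0.02094998] 341 yaw -17.547604649040366
```

View pics/w9.png

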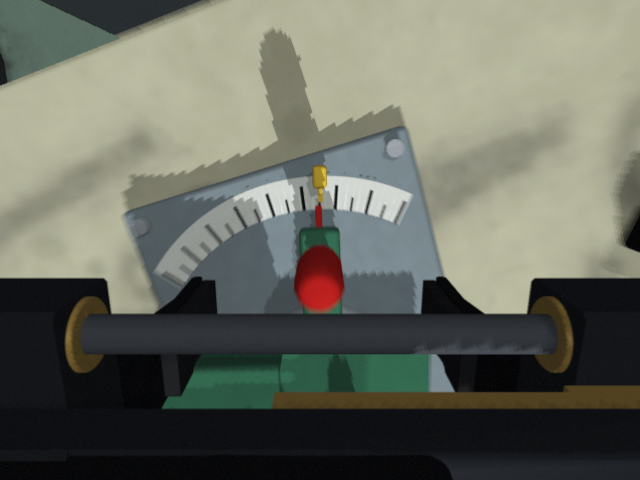

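```bash
python3 -c "
from h import *
to(.6565,.1355,.135,165)"
```

```text
tool x yaw 160.9 tilt 0.38 pos [0.4651 0.1697 0.1416]
dT mm (current tool) [-192.1   30.2    5.7] rotvec deg [-0.31 -0.23 -4.05] dT mm after turn [-193.7   16.5    6.6]
```

```bash
python3 -m creep '-0.04 0.005 -0.005 0 0 -2 100;-0.05 0.005 0 0 0 -2 100;-0.05 0.005 0 0 0 0 100;-0.03 0.002 0 0 0 0 100;0 0 0 0 0 0 100'
python3 -c "
from h import *
to(.6565,.1355,.085,165)"
```

```text
time: 14.35
ee_pos: [0.6406, 0.1358, 0.1479]
eef_rot: [0.001, 0.131, 0.991, -0.004]
wrist_force: [-0.6, 0.1, 0.0]
finger_gap: 1.001
tool x yaw 164.9 tilt 0.46 pos [0.6406 0.1358 0.1479]
dT mm (current tool) [-15.2   4.3  62.9] rotvec deg [-0.41  0.2  -0.09] dT mm after turn [-15.4   3.9  62.9]
```

```bash
python3 -m creep '-0.013 0.003 0.01 0 0 0 100;0 0.001 0.025 0 0 0 100;0 0 0.02 0 0 0 100;0 0 0.006 0 0 0 100;0 0 0 0 0 0 100'
python3 - <<'E'
from h import *
to(.6565,.1355,.085,165);snap('wrist','w10')
E
```

```text
time: 14.98
ee_pos: [0.6533, 0.137, 0.0837]
eef_rot: [0.001, 0.13, 0.992, -0.004]
wrist_force: [0.0, -0.7, 0.6]
finger_gap: 1.002
tool x yaw 165.1 tilt 0.50 pos [0.6533 0.137  0.0837]
dT mm (current tool) [-3.4 -0.6 -1.3] rotvec deg [-0.46  0.2   0.09] dT mm after turn [-3.4 -0.6 -1.3]
```

View pics/w10.png

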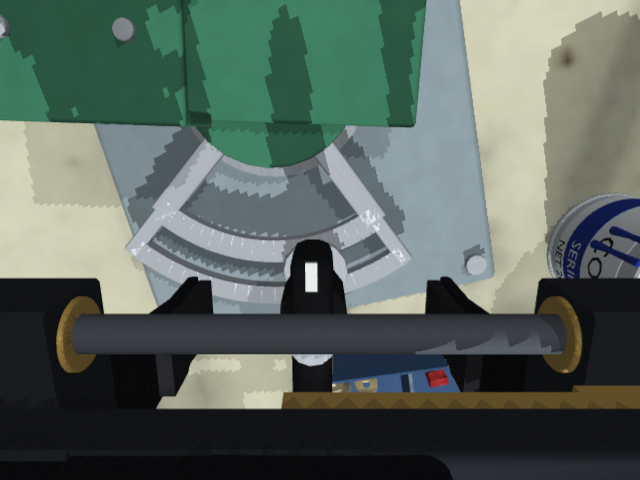

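```bash
python3 -m creep '-0.003 -0.001 0 0 0 0 0;0 0 0 0 0 0 0;0 0 0 0 0 0 0;0 0 0 0 0 0 0;0 0 0 0 0 0 0' 35
python3 -m creep '0 0 0 0 0 0 0;0 0 0 0 0 0 0;0 0 0 0 0 0 0;0 0 0 0 0 0 0;0 0 0 0 0 0 0' 35
python3 -m creep '0 0 0 0 0 10 0;0 0 0 0 0 10 0;0 0 0 0 0 10 0;0 0 0 0 0 10 0;0 0 0 0 0 10 0' 35
python3 -c "
from h import *
to(.6565,.1355,.085,93)"
```

```text
time: 15.65
ee_pos: [0.6578, 0.1355, 0.0867]
eef_rot: [0.003, 0.13, 0.991, -0.004]
wrist_force: [0.0, 0.3, 0.0]
finger_gap: 0.513
time: 16.27
ee_pos: [0.6572, 0.1336, 0.0867]
eef_rot: [0.003, 0.13, 0.991, -0.005]
wrist_force: [-1.1, -1.2, 0.2]
finger_gap: 0.172
time: 16.9
ee_pos: [0.6571, 0.1335, 0.0866]
eef_rot: [0.005, 0.549, 0.836, -0.004]
wrist_force: [-0.3, -0.7, 0.2]
finger_gap: 0.169
tool x yaw 113.5 tilt 0.67 pos [0.6571 0.1335 0.0866]
dT mm (current tool) [2.1 0.2 1.6] rotvec deg [ 0.06  0.67 20.47] dT mm after turn [ 2.  -0.5  1.6]
```

```bash
python3 -m creep '0 0 0 0 0 10 0;0 0 0 0 0 8 0;0 0 0 0 0 3 0;0 0 0 0 0 2 0;0 0 0 0 0 2 0' 35
python3 -c "
from h import *
to(.6565,.1355,.085,93);print(telemetry.get_obs()['ft_torque'])"
```

```text
time: 17.52
ee_pos: [0.6571, 0.1338, 0.0866]
eef_rot: [0.006, 0.72, 0.694, -0.003]
wrist_force: [0.0, -1.2, 1.7]
finger_gap: 0.177
tool x yaw 87.8 tilt 0.77 pos [0.6571 0.1338 0.0866]
dT mm (current tool) [ 1.7 -0.7  1.6] rotvec deg [ 0.24  0.73 -5.18] dT mm after turn [ 1.8 -0.5  1.6]
[-0.1735908   0.10749449  0.94658357]
```

```bash
python3 -m creep '0 0 0 0 0 0 100;0 0 0 0 0 0 100;0 0 0 0 0 0 100;0 0 -0.02 0 0 0 100;0 0 -0.05 0 0 0 100'
python3 -m creep '0 0 -0.05 0 0 0 100;0 0 -0.05 0 0 0 100;0 -0.03 -0.03 0 0 0 100;0 -0.03 0 0 0 0 100;0 -0.03 0 0 0 0 100'
python3 pt.py w11; python3 m2.py w11
```

```text
time: 18.15
ee_pos: [0.6544, 0.1345, 0.1548]
eef_rot: [0.003, 0.721, 0.693, -0.005]
wrist_force: [0.2, 0.3, -0.4]
finger_gap: 0.665
time: 18.77
ee_pos: [0.5659, 0.1426, 0.3014]
eef_rot: [0.006, 0.721, 0.693, 0.003]
wrist_force: [-0.8, -0.4, 0.6]
finger_gap: 0.996
tool x yaw 87.7 tilt 0.76 pos [0.5659 0.1426 0.3014]
dT mm (current tool) [  20.2 -100.5  240.1] rotvec deg [  0.42   0.71 -75.29] dT mm after turn [ 99.2  -6.4 241.4]
pointer [0.44155623 0.16886726 0.01924655] 30 yaw -14.969524369093381 rmax 0.12628833833317502
marker [0.4114685  0.10783562 0.01755038] 181 yaw 11.709910582968334
plate [560.9 156.3] [234.9 306.9] 88.17 29428 z 0.0105
marker [0.4237 0.1805 0.0206] [0.4117 0.1756 0.01  ] [0.4365 0.1857 0.0252] 135
handle [469.5 167. ] [23.6 23.1] 25.76 783 z 0.0969
handletop [469.4 166.7] [22.5 23.1] 38.58 606 z 0.0977
pointer [0.4445 0.1727 0.0214] [0.4401 0.1714 0.0201] [0.4501 0.1746 0.0234] 25
knobtop [654.5 135.3] [11.4 62.9] 2.66 643 z 0.1075
knobcap [0.657  0.1398 0.1082] [0.6486 0.1034 0.1005] [0.6649 0.1668 0.1118] 630
keeper [566.5  84.9] [167.1  91.1] 5.17 5197 z 0.0774
floor [554.5 157.4] [103.3  62.4] 73.2 5896 z 0.0384
sleeve none
sqtop none
```

View pics/w11.png

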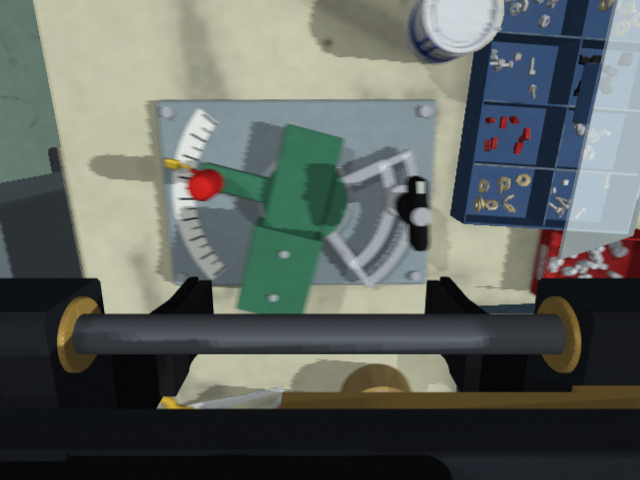

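```bash
python3 -c "
from h import *
to(.51,.36,.25,52);st()"
```

```text
tool x yaw 87.9 tilt 0.74 pos [0.5625 0.1444 0.3024]
dT mm (current tool) [213.9 -61.   50.3] rotvec deg [ 0.74  0.15 35.89] dT mm after turn [ 137.6 -174.1   52.4]
{'time': 18.825, 'joints': [0.3931, 0.2169, -0.8166, 1.4875, 0.1686, 1.4979, -0.4596], 'ee_pos': [0.5625, 0.1444, 0.3024], 'eef_rot': [0.0063, 0.72, 0.694, 0.0016], 'wrist_force': [-2.3437, 2.6242, 0.5294], 'finger_gap': 0.9972}
```

```bash
python3 -m creep '0.045 -0.015 0.01 0 0 9 100;0.04 -0.02 0.01 0 0 9 100;0.035 -0.03 0.01 0 0 9 100;0.035 -0.035 0.01 0 0 9 100;0.03 -0.035 0.01 0 0 0 100'
python3 - <<'E'
from h import *
to(.51,.36,.25,52);st();snap('wrist','w12')
E
python3 m2.py w12 | tail -2
```

```text
time: 19.45
ee_pos: [0.5037, 0.372, 0.258]
eef_rot: [0.008, 0.906, 0.423, 0.01]
wrist_force: [-0.4, -0.5, -0.2]
finger_gap: 1.001
tool x yaw 50.1 tilt 1.50 pos [0.5037 0.372  0.258 ]
dT mm (current tool) [-5.2 12.3  8.3] rotvec deg [ 1.37 -0.6  -1.91] dT mm after turn [-5.5 12.4  8. ]
{'time': 19.45, 'joints': [-0.0453, 0.3447, -0.8263, 1.4543, 0.2768, 1.4416, -1.5713], 'ee_pos': [0.5037, 0.372, 0.258], 'eef_rot': [0.0084, 0.9059, 0.4233, 0.01], 'wrist_force': [-0.412, -0.5309, -0.2432], 'finger_gap': 1.0012}
sleeve [591.8 469.8] [78.2 64.3] 51.38 7668 z 0.0425
sqtop [598.9 366.1] [ 78.2 200.1] 52.42 2916 z 0.0283
```

View pics/w12.png

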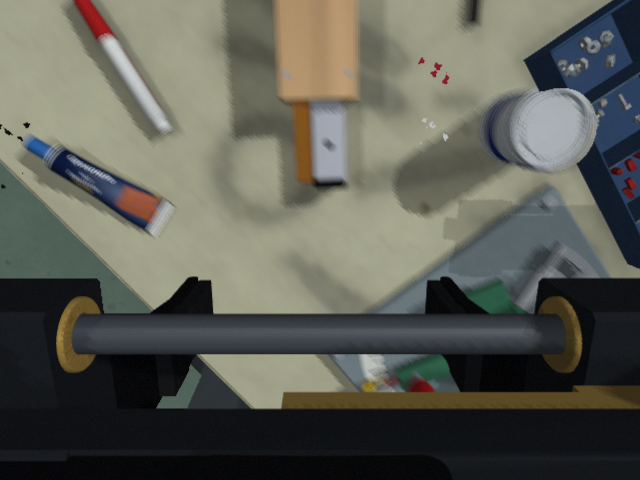

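```bash
python3 - <<'E'
from h import *
p,d,c=load('w12'); X=cloud(d,c); a=np.radians(-38.6); ex=np.array([np.cos(a),np.sin(a)]);ey=np.array([-np.sin(a),np.cos(a)])
sub=np.zeros(d.shape,bool); sub[95:195,290:360]=True
m=sub&(X[...,2]>.024)&(X[...,2]<.034)&(d>0); q=X[m]; 
r=cv2.minAreaRect(q[:,:2].astype(np.float32)*1000); print(r,m.sum())
s=q[:,:2]@ex; t=q[:,:2]@ey; print('x span',np.percentile(s,[0,1,50,99,100]),'y',np.percentile(t,[0,.5,99.5,100]))
sl=np.zeros(d.shape,bool); sl[0:100,265:365]=True
m=sl&(X[...,2]>.038)&(X[...,2]<.048)&(d>0); q=X[m]; s2=q[:,:2]@ex; t2=q[:,:2]@ey; print('sleeve',np.percentile(s2,[.5,99.5]),np.percentile(t2,[.2,99.8]))
for b in [(0,.25),(.25,.5),(.5,.75),(.75,1)]:
    lo=t.min()+b[0]*np.ptp(t);hi=t.min()+b[1]*np.ptp(t);w=(t>=lo)&(t<=hi); print(np.round([lo,np.percentile(s[w],1),np.percentile(s[w],99)],4))
mx=(np.percentile(s,1)+np.percentile(s,99))/2; 
for dd in (0,.035,): 
    print('pt',dd, ex*mx+ey*(t.min()+dd))
E
```

```text
((552.8849487304688, 401.1082763671875), (78.6677017211914, 37.70817947387695), 50.587764739990234) 2937
x span [0.16353228 0.16428829 0.17895865 0.19381705 0.20125405] y [0.61912278 0.62012607 0.69745378 0.69778112]
sleeve [0.1376127  0.20319042] [0.69898543 0.77503517]
[0.6191 0.1646 0.1938]
[0.6388 0.1647 0.194 ]
[0.6585 0.1643 0.1932]
[0.6781 0.1641 0.1935]
pt 0 [0.52619139 0.37214982]
pt 0.035 [0.54802718 0.39950304]
```

```bash
python3 -c "
from h import *
to(.548,.3995,.06,51.4)"
```

```text
tool x yaw 50.7 tilt 1.22 pos [0.4992 0.3793 0.2565]
dT mm (current tool) [ 44.1  21.5 197.4] rotvec deg [ 0.99 -0.71 -0.76] dT mm after turn [ 46.2  25.5 196.5]
```

```bash
python3 -m creep '0.023 0.013 0.03 0.5 -0.4 -0.4 100;0.023 0.012 0.04 0.5 -0.3 -0.4 100;0 0 0.05 0 0 0 100;0 0 0.04 0 0 0 100;0 0 0.01 0 0 0 100'
python3 -c "
from h import *
to(.548,.3995,.013,51.4)"
```

```text
time: 20.12
ee_pos: [0.5513, 0.4064, 0.0912]
eef_rot: [-0.002, 0.9, 0.437, 0.005]
wrist_force: [-0.1, -1.0, 1.3]
finger_gap: 1.001
tool x yaw 51.8 tilt 0.61 pos [0.5513 0.4064 0.0912]
dT mm (current tool) [-8.3  1.7 78.1] rotvec deg [ 0.04 -0.6   0.41] dT mm after turn [-7.5  1.8 78.2]
```

```bash
python3 -m creep '-0.006 0.001 0.03 0 -0.3 0 100;-0.001 0 0.03 0 -0.3 0 100;0 0 0.008 0 0 0 100;0 0 0 0 0 0 100;0 0 0 0 0 0 100'
python3 - <<'E'
from h import *
to(.548,.3995,.013,51.4);snap('wrist','w13')
E
```

```text
time: 20.75
ee_pos: [0.5533, 0.4044, 0.0321]
eef_rot: [-0.001, 0.9, 0.436, 0.007]
wrist_force: [0.3, 0.4, -0.4]
finger_gap: 0.996
tool x yaw 51.7 tilt 0.77 pos [0.5533 0.4044 0.0321]
dT mm (current tool) [-7.3 -1.2 19. ] rotvec deg [ 0.23 -0.73  0.33] dT mm after turn [-7.1 -1.1 19.1]
```

View pics/w13.png

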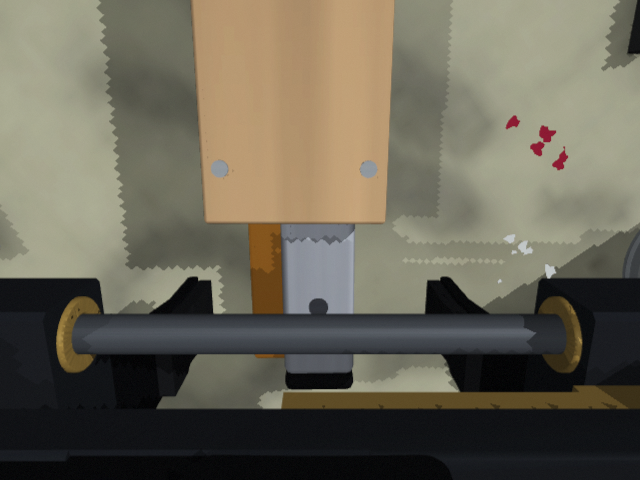

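```bash
python3 -m creep '-0.005 -0.001 0.014 0 -0.5 0 100;0 0 0.005 0 -0.3 0 100;0 0 0 0 0 0 0;0 0 0 0 0 0 0;0 0 0 0 0 0 0' 40
python3 -c "
from h import *
to(.548,.3995,.013,51.4)"
```

```text
time: 21.42
ee_pos: [0.5499, 0.4015, 0.0132]
eef_rot: [0.002, 0.9, 0.436, 0.001]
wrist_force: [0.7, 0.3, 0.3]
finger_gap: 0.745
tool x yaw 51.7 tilt 0.28 pos [0.5499 0.4015 0.0132]
dT mm (current tool) [-2.8 -0.2  0.2] rotvec deg [0.28 0.02 0.34] dT mm after turn [-2.8 -0.2  0.2]
```

```bash
python3 -m creep '0 0 0 0 0 0 0;0 0 0 0 0 0 0;0 0 0 0 0 0 0;0 0 0 0 0 0 0;0 0 0 0 0 0 0' 30
python3 -c "
from h import *
to(.548,.3995,.013,51.4)"
```

```text
time: 22.05
ee_pos: [0.5502, 0.4016, 0.0136]
eef_rot: [0.002, 0.9, 0.436, 0.001]
wrist_force: [0.3, 0.4, 0.4]
finger_gap: 0.341
tool x yaw 51.7 tilt 0.30 pos [0.5502 0.4016 0.0136]
dT mm (current tool) [-3.  -0.4  0.6] rotvec deg [ 0.3  -0.02  0.34] dT mm after turn [-3.  -0.4  0.6]
```

```bash
python3 -m creep '-0.01 0 -0.001 0 0 0 0;-0.018 0 0 0 0 0 0;-0.02 0 0 0 0 0 0;-0.02 0 0 0 0 0 0;-0.005 0 0 0 0 0 0'
python3 -c "
from h import *
to(.548,.3995,.013,51.4);st()"
```

```text
time: 22.68
ee_pos: [0.5019, 0.3416, 0.0137]
eef_rot: [0.002, 0.9, 0.436, 0.001]
wrist_force: [0.7, 0.1, -1.6]
finger_gap: 0.344
tool x yaw 51.7 tilt 0.26 pos [0.5019 0.3416 0.0137]
dT mm (current tool) [74.   0.3  0.7] rotvec deg [0.26 0.01 0.35] dT mm after turn [74.  -0.1  0.7]
{'time': 22.675, 'joints': [-0.0393, 0.5336, -0.7559, 1.7516, 0.4257, 1.0258, -1.6195], 'ee_pos': [0.5019, 0.3416, 0.0137], 'eef_rot': [0.0021, 0.8998, 0.4364, 0.0009], 'wrist_force': [0.7333, 0.1047, -1.6371], 'finger_gap': 0.3443}
```

```bash
python3 -m creep '0 0 0 0 0 0 100;0 0 0 0 0 0 100;0 0 0 0 0 0 100;0 0 0 0 0 0 100;0 0 -0.003 0 0 0 100'
python3 -m creep '0.02 0 0 0 0 0 100;0.025 0 0 0 0 0 100;0.02 0 0 0 0 0 100;0 0 0 0 0 0 100;0 0 0 0 0 0 100'
python3 - <<'E'
from h import *
to(.548,.3995,.013,51.4);snap('wrist','w14')
E
```

```text
time: 23.3
ee_pos: [0.5023, 0.3424, 0.0169]
eef_rot: [0.002, 0.9, 0.436, 0.001]
wrist_force: [-0.5, -0.2, 0.1]
finger_gap: 0.827
time: 23.92
ee_pos: [0.5435, 0.3945, 0.0174]
eef_rot: [0.002, 0.9, 0.436, 0.001]
wrist_force: [0.3, -1.0, -0.5]
finger_gap: 0.999
tool x yaw 51.7 tilt 0.25 pos [0.5435 0.3945 0.0174]
dT mm (current tool) [6.8 0.4 4.4] rotvec deg [0.25 0.04 0.34] dT mm after turn [6.8 0.4 4.4]
```

View pics/w14.png

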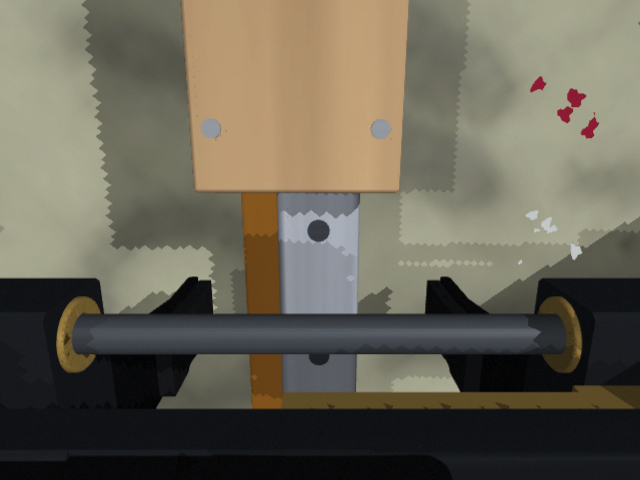

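```bash
python3 -m creep '0.007 0 0.004 0 0 0 100;0 0 0 0 0 0 0;0 0 0 0 0 0 0;0 0 0 0 0 0 0;0 0 0 0 0 0 0' 40
python3 -m creep '0 0 0 0 0 0 0;0 0 0 0 0 0 0;0 0 0 0 0 0 0;0 0 0 0 0 0 0;0 0 0 0 0 0 0' 40
python3 -c "
from h import *
to(.548,.3995,.013,51.4)"
```

```text
time: 24.6
ee_pos: [0.5478, 0.3986, 0.0133]
eef_rot: [0.003, 0.9, 0.436, 0.0]
wrist_force: [0.4, -0.6, 1.2]
finger_gap: 0.626
time: 25.22
ee_pos: [0.5477, 0.3987, 0.0134]
eef_rot: [0.003, 0.9, 0.436, 0.0]
wrist_force: [-0.0, -0.2, 0.0]
finger_gap: 0.344
tool x yaw 51.7 tilt 0.30 pos [0.5477 0.3987 0.0134]
dT mm (current tool) [ 0.8 -0.3  0.4] rotvec deg [0.29 0.08 0.29] dT mm after turn [ 0.8 -0.3  0.4]
```

```bash
python3 -m creep '-0.01 0 -0.002 0 0 0 0;-0.015 0 -0.001 0 0 0 0;-0.012 0 0 0 0 0 0;-0.005 0 -0.005 0 0 0 0;0 0 -0.03 0 0 0 0'
python3 -m creep '0 0 -0.04 0 0 0 0;0 0 -0.03 0 0 0 0;0 0 0 0 0 0 0;0 0 0 0 0 0 0;0 0 0 0 0 0 0'
python3 - <<'E'
from h import *
to(.548,.3995,.013,51.4);st();snap('side','s1');snap('wrist','w15')
E
```

```text
time: 25.85
ee_pos: [0.517, 0.3604, 0.048]
eef_rot: [0.004, 0.9, 0.436, -0.004]
wrist_force: [1.8, 0.0, -2.2]
finger_gap: 0.339
time: 26.48
ee_pos: [0.5171, 0.361, 0.1205]
eef_rot: [0.004, 0.9, 0.436, -0.003]
wrist_force: [-0.1, 0.0, -3.1]
finger_gap: 0.339
tool x yaw 51.7 tilt 0.55 pos [0.5171 0.361  0.1205]
dT mm (current tool) [ 5.030e+01 -1.000e-01  1.071e+02] rotvec deg [0.23 0.51 0.3 ] dT mm after turn [4.940e+01 1.000e-01 1.075e+02]
{'time': 26.475, 'joints': [-0.038, 0.4697, -0.7993, 1.5974, 0.3564, 1.2336, -1.574], 'ee_pos': [0.5171, 0.361, 0.1205], 'eef_rot': [0.0037, 0.8999, 0.436, -0.0031], 'wrist_force': [-0.1136, 0.03, -3.0535], 'finger_gap': 0.3389}
```

View pics/s1.png

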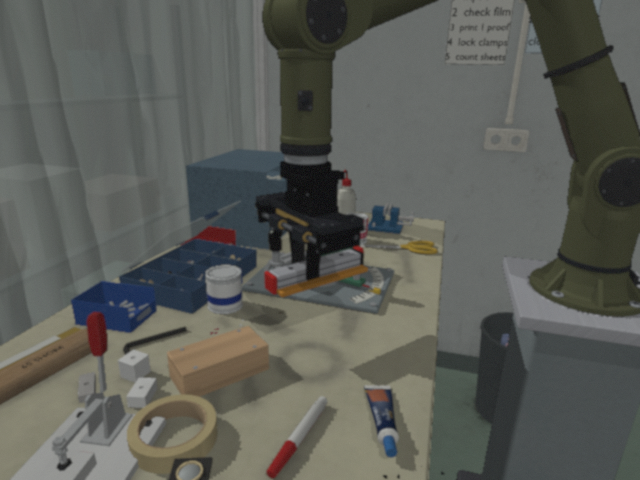

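View pics/w15.png

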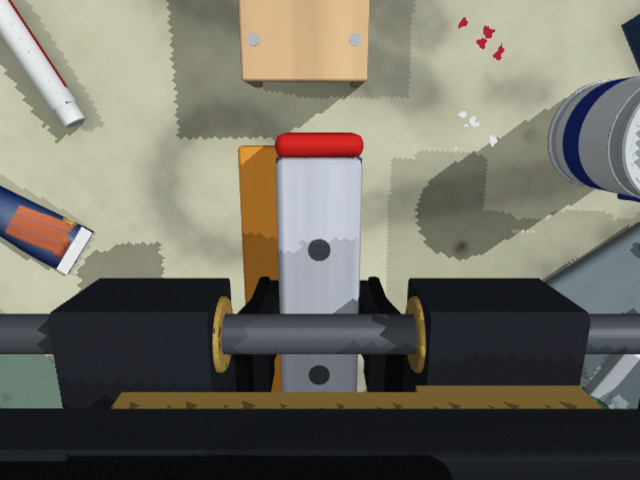

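```bash
python3 - <<'E'
from h import *
p,d,c=load('w11'); X=cloud(d,c); H=cv2.cvtColor(p,cv2.COLOR_RGB2HSV).astype(int)
g=(H[...,0]>60)&(H[...,0]<92)&(H[...,1]>80)&(d>0)
pv=np.array([.557,.138])
for yaw in (-16.5,-17.2,-18):
    a=np.radians(yaw); ex=np.array([np.cos(a),np.sin(a)]);ey=np.array([-ex[1],ex[0]])
    q=X[...,:2]-pv; hx=q@ex; hy=q@ey
    near=(abs(hx)<.07)&(abs(hy)<.13)
    for nm,z0,z1 in (('floor',.034,.043),('keeper',.072,.083)):
        m=g&near&(X[...,2]>z0)&(X[...,2]<z1)
        print(yaw,nm,m.sum(),'hy',np.percentile(hy[m],[.5,99.5]).round(4))
        for y0 in ((.03,.045,.055) if nm=='floor' else (-.04,-.06,-.08)):
            w=m&(abs(hy-y0)<.006); print('   ',y0,np.percentile(hx[w],[2,98]).round(4),w.sum())
# squeegee in w15
p,d,c=load('w15'); X=cloud(d,c); H=cv2.cvtColor(p,cv2.COLOR_RGB2HSV).astype(int)
s=telemetry.get_obs(); P0,r=pose(); T=r.inv().apply((X.reshape(-1,3)-P0)).reshape(X.shape)
sub=np.zeros(d.shape,bool); sub[130:270,262:375]=True
m=sub&(d>0)&(T[...,2]>-.025)&(T[...,2]<-.01); print('top z tool',np.median(T[...,2][m]),'red end x',np.percentile(T[...,0][m],99.5))
for x0 in (.03,.04,.05,.06):
    w=m&(abs(T[...,0]-x0)<.003); print(x0,np.percentile(T[...,1][w],[2,98]).round(4),np.median(T[...,2][w]).round(4))
E
```

```text
-16.5 floor 5906 hy [-0.033  0.069]
    0.03 [-0.0348  0.0205] 719
    0.045 [-0.0349  0.0173] 695
    0.055 [-0.0348  0.0179] 717
-16.5 keeper 5206 hy [-0.1085 -0.0244]
    -0.04 [-0.0402  0.0197] 771
    -0.06 [-0.0404  0.0196] 788
    -0.08 [-0.0405  0.018 ] 745
-17.2 floor 5906 hy [-0.033   0.0689]
    0.03 [-0.0353  0.0202] 714
    0.045 [-0.0356  0.0166] 694
    0.055 [-0.0354  0.0172] 716
-17.2 keeper 5206 hy [-0.1089 -0.0245]
    -0.04 [-0.0398  0.0202] 766
    -0.06 [-0.0395  0.0203] 788
    -0.08 [-0.0395  0.0189] 751
-18 floor 5906 hy [-0.0331  0.0688]
    0.03 [-0.0357  0.0197] 722
    0.045 [-0.036  0.016] 697
    0.055 [-0.0362  0.0165] 718
-18 keeper 5206 hy [-0.1093 -0.0245]
    -0.04 [-0.0392  0.0207] 776
    -0.06 [-0.0388  0.0211] 790
    -0.08 [-0.0386  0.02  ] 750
top z tool -0.014930520552768806 red end x 0.0677229997417589
0.03 [-0.0151  0.0137] -0.0151
0.04 [-0.0149  0.0135] -0.015
0.05 [-0.0149  0.0135] -0.015
0.06 [-0.0143  0.013 ] -0.0144
```

```bash
python3 -c "
from h import *
to(.591,.248,.1,72.8)"
```

```text
tool x yaw 51.7 tilt 0.58 pos [0.517  0.3608 0.1203]
dT mm (current tool) [-42.4 127.9  21.2] rotvec deg [  0.11   0.58 -21.11] dT mm after turn [-85.9 104.   20.3]
```

```bash
python3 -m creep '-0.01 0.03 0 0 0.3 -7 0;-0.015 0.027 0 0 0.2 -7 0;-0.02 0.025 0 0 0 -7 0;-0.02 0.025 0 0 0 0 0;-0.012 0.01 0.01 0 0 0 0'
python3 -c "
from h import *
to(.591,.248,.07,72.8)"
```

```text
time: 27.2
ee_pos: [0.588, 0.2374, 0.1065]
eef_rot: [-0.0, 0.8, 0.6, -0.002]
wrist_force: [0.4, -0.0, -2.9]
finger_gap: 0.342
tool x yaw 73.7 tilt 0.24 pos [0.588  0.2374 0.1065]
dT mm (current tool) [11.1  0.  36.4] rotvec deg [-0.18  0.15  0.92] dT mm after turn [11.  -0.3 36.5]
```

```bash
python3 -m creep '0.01 0 0.015 0 0 0.8 0;0.001 0 0.017 0 0 0 0;0 0 0.01 0 0 0 0;0 0 0.003 0 0 0 0;0 0 0 0 0 0 0'
python3 - <<'E'
from h import *
to(.591,.248,.0555,72.8); p,d,c=snap('scene','c1'); cv2.imwrite('pics/c1z.png',cv2.resize(cv2.cvtColor(p[180:340,200:420],cv2.COLOR_RGB2BGR),None,fx=3.6,fy=3.6,interpolation=cv2.INTER_CUBIC))
p,d,c=snap('side','s2'); cv2.imwrite('pics/s2z.png',cv2.resize(cv2.cvtColor(p[180:330,200:420],cv2.COLOR_RGB2BGR),None,fx=3.6,fy=3.6,interpolation=cv2.INTER_CUBIC))
E
```

```text
time: 27.82
ee_pos: [0.5865, 0.2509, 0.0549]
eef_rot: [-0.003, 0.803, 0.596, -0.005]
wrist_force: [-0.0, -0.4, -2.1]
finger_gap: 0.341
tool x yaw 73.1 tilt 0.62 pos [0.5865 0.2509 0.0549]
dT mm (current tool) [-1.5  5.2 -0.6] rotvec deg [-0.57  0.26  0.32] dT mm after turn [-1.4  5.2 -0.6]
```

View pics/c1z.png

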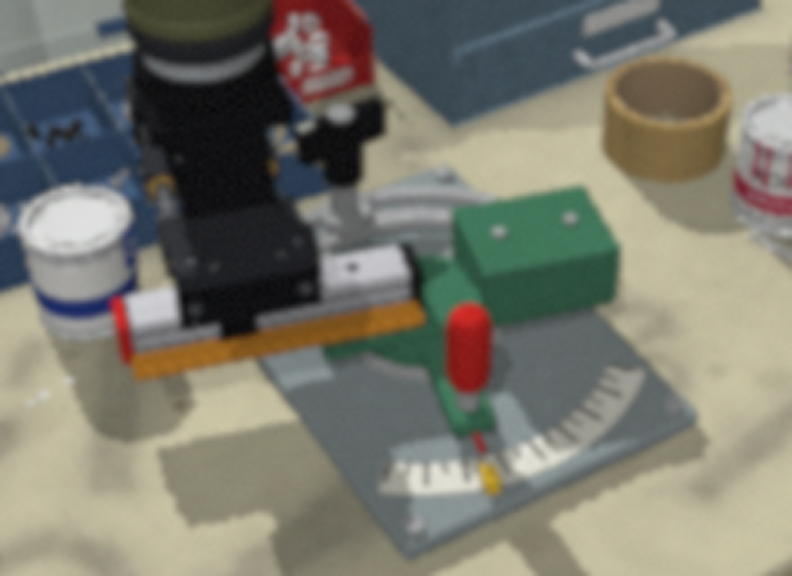

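View pics/s2z.png

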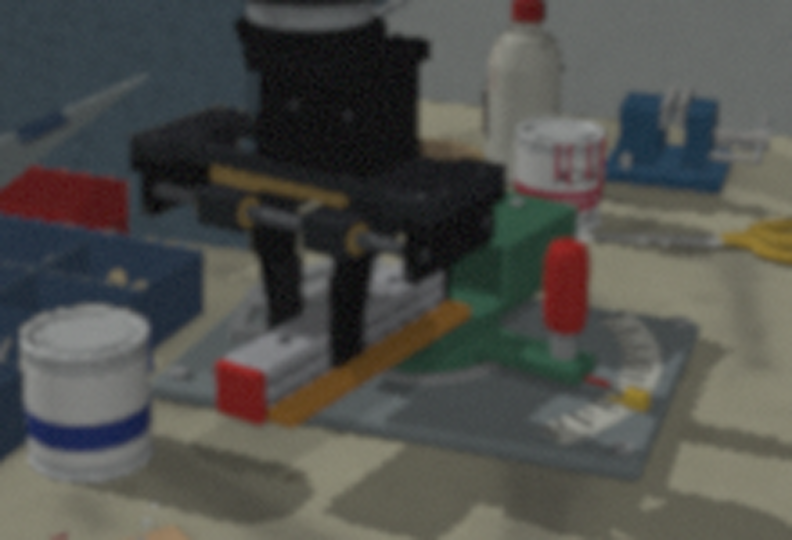

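```bash
python3 -m creep '-0.001 0.005 -0.002 -0.5 0.2 0.3 0;0 0.001 0 0 0 0 0;0 0 0 0 0 0 0;0 0 0 0 0 0 0;0 0 0 0 0 0 0'
cat > hd.py <<'E'
from h import *
def hd(yaw=-17.1):
    P,r=pose(); a=np.radians(yaw); ex=np.array([np.cos(a),np.sin(a)]);ey=np.array([-ex[1],ex[0]]); q=P[:2]-[.557,.138]
    e=r.as_matrix(); s=telemetry.get_obs()
    # bar centreline (tool y -0.7) 
    b=(P+r.apply([-.1115,-.0007,.0134]))-np.array([.557,.138,0]); rd=(P+r.apply([.068,-.0007,.0134]))-np.array([.557,.138,0])
    print('t',round(s['time'],2),'TCP head mm',np.round([q@ex*1000,q@ey*1000,P[2]*1000],1),'yaw',np.degrees(np.arctan2(e[1,0],e[0,0])).round(2),'black x,y,z',np.round([b[:2]@ex*1000,b[:2]@ey*1000,b[2]*1000],1),'red',np.round([rd[:2]@ex*1000,rd[:2]@ey*1000,rd[2]*1000],1),'F',np.round(s['wrist_force'],1),'gap',round(s['finger_gap'],3))
if __name__=='__main__': hd(); to(.557,.138,.0555,72.9)
E
python3 hd.py
```

```text
time: 28.55
ee_pos: [0.5941, 0.2478, 0.0594]
eef_rot: [0.001, 0.805, 0.593, 0.001]
wrist_force: [-0.6, -0.0, -2.4]
finger_gap: 0.343
t 28.55 TCP head mm [  3.2 115.8  59.4] yaw 72.71 black x,y,z [ 2.2  4.3 45.8] red [  2.7 183.8  46. ] F [-0.6 -0.  -2.4] gap 0.343
tool x yaw 72.7 tilt 0.18 pos [0.5941 0.2478 0.0594]
dT mm (current tool) [-115.8   -2.8    3.7] rotvec deg [ 0.17 -0.06 -0.19] dT mm after turn [-115.8   -3.2    3.9]
```

```bash
python3 -m creep '0 -0.0025 0.003 0 0 0 0;-0.005 0 0 0 0 0 0;-0.005 0 0 0 0 0 0;0 0 0 0 0 0 0;0 0 0 0 0 0 0'
python3 hd.py
```

```text
time: 29.18
ee_pos: [0.588, 0.238, 0.0559]
eef_rot: [0.001, 0.805, 0.593, 0.001]
wrist_force: [-0.6, 0.4, -2.5]
finger_gap: 0.342
t 29.18 TCP head mm [  0.3 104.7  55.9] yaw 72.7 black x,y,z [-0.8 -6.8 42.4] red [ -0.2 172.7  42.5] F [-0.6  0.4 -2.5] gap 0.342
tool x yaw 72.7 tilt 0.15 pos [0.588  0.238  0.0559]
dT mm (current tool) [-1.047e+02  1.000e-01  3.000e-01] rotvec deg [ 0.14 -0.02 -0.2 ] dT mm after turn [-104.7   -0.3    0.4]
```

```bash
python3 -m creep '-0.01 0.0005 0 0 0 0 0;-0.01 0 0 0 0 0 0;-0.01 0 0 0 0 0 0;-0.008 0 0 0 0 0 0;0 0 0 0 0 0 0'
python3 hd.py
```

```text
time: 29.8
ee_pos: [0.5766, 0.1978, 0.0559]
eef_rot: [0.001, 0.806, 0.592, 0.001]
wrist_force: [0.7, -0.6, -2.6]
finger_gap: 0.343
t 29.8 TCP head mm [ 1.1 62.9 55.9] yaw 72.64 black x,y,z [ -0.1 -48.6  42.5] red [  0.8 130.9  42.4] F [ 0.7 -0.6 -2.6] gap 0.343
tool x yaw 72.6 tilt 0.17 pos [0.5766 0.1978 0.0559]
dT mm (current tool) [-62.9  -0.8   0.4] rotvec deg [ 0.17  0.03 -0.26] dT mm after turn [-62.9  -1.1   0.4]
```

```bash
python3 -m creep '-0.01 -0.0003 0 0 0 0 0;-0.012 0 0 0 0 0 0;-0.012 0 0 0 0 0 0;-0.01 0 0 0 0 0 0;0 0 0 0 0 0 0'
python3 hd.py
```

```text
time: 30.42
ee_pos: [0.5621, 0.1528, 0.0559]
eef_rot: [0.001, 0.806, 0.592, 0.001]
wrist_force: [-0.8, 0.7, -2.8]
finger_gap: 0.337
t 30.43 TCP head mm [ 0.6 15.6 55.9] yaw 72.62 black x,y,z [ -0.6 -95.9  42.6] red [ 0.2 83.6 42.5] F [-0.8  0.7 -2.8] gap 0.337
tool x yaw 72.6 tilt 0.18 pos [0.5621 0.1528 0.0559]
dT mm (current tool) [-15.6  -0.5   0.4] rotvec deg [ 0.17  0.04 -0.28] dT mm after turn [-15.6  -0.6   0.4]
```

Nearly home; push the last 9 mm gently with light lowering.

```bash
python3 -m creep '-0.004 0 0.001 0 0 0 0;-0.003 0 0.0005 0 0 0 0;-0.002 0 0 0 0 0 0;-0.001 0 0 0 0 0 0;0 0 0 0 0 0 0'
python3 hd.py
```

```text
time: 31.05
ee_pos: [0.5593, 0.1449, 0.0548]
eef_rot: [0.001, 0.805, 0.593, 0.002]
wrist_force: [0.6, -0.1, -3.2]
finger_gap: 0.341
t 31.05 TCP head mm [ 0.2  7.3 54.8] yaw 72.74 black x,y,z [  -0.8 -104.2   41.1] red [-0.3 75.3 41.5] F [ 0.6 -0.1 -3.2] gap 0.341
tool x yaw 72.7 tilt 0.24 pos [0.5593 0.1449 0.0548]
dT mm (current tool) [-7.3 -0.1 -0.7] rotvec deg [ 0.2  -0.12 -0.16] dT mm after turn [-7.3 -0.2 -0.7]
```

```bash
python3 -m creep '-0.002 0 0.001 0 0 0 0;-0.002 0 0 0 0 0 0;-0.002 0 0 0 0 0 0;0 0 0 0 0 0 0;0 0 0 0 0 0 0'
python3 hd.py
```

```text
time: 31.68
ee_pos: [0.5589, 0.145, 0.0555]
eef_rot: [-0.001, 0.804, 0.595, 0.006]
wrist_force: [1.2, 2.7, -2.3]
finger_gap: 0.342
t 31.68 TCP head mm [-0.3  7.2 55.5] yaw 72.97 black x,y,z [  -0.7 -104.1   40.9] red [-1.  75.4 42.9] F [ 1.2  2.7 -2.3] gap 0.342
tool x yaw 73.0 tilt 0.72 pos [0.5589 0.145  0.0555]
dT mm (current tool) [-7.2  0.3 -0.1] rotvec deg [ 0.35 -0.63  0.07] dT mm after turn [-7.2  0.3  0. ]
```

```bash
python3 -m creep '0 0 0.0015 0.3 -0.6 0 0;0 0 0.001 0 0 0 0;0 0 0 0 0 0 0;0 0 0 0 0 0 0;0 0 0 0 0 0 0' 20
python3 hd.py
python3 -m creep '0 0 0 0 0 0 60;0 0 0 0 0 0 60;0 0 0 0 0 0 60;0 0 0 0 0 0 60;0 0 0 0 0 0 60' 20
python3 hd.py
```

```text
time: 32.3
ee_pos: [0.5589, 0.1448, 0.0534]
eef_rot: [0.0, 0.804, 0.594, -0.0]
wrist_force: [-0.5, 2.4, 0.1]
finger_gap: 0.342
t 32.3 TCP head mm [-0.2  7.1 53.4] yaw 72.95 black x,y,z [  -0.8 -104.4   40.1] red [-0.9 75.1 39.9] F [-0.5  2.4  0.1] gap 0.342
tool x yaw 73.0 tilt 0.06 pos [0.5589 0.1448 0.0534]
dT mm (current tool) [-7.1  0.2 -2.1] rotvec deg [0.02 0.05 0.05] dT mm after turn [-7.1  0.2 -2.1]
time: 32.92
ee_pos: [0.5593, 0.1417, 0.0531]
eef_rot: [0.002, 0.805, 0.594, -0.001]
wrist_force: [0.7, 0.2, -0.4]
finger_gap: 0.593
t 32.92 TCP head mm [ 1.1  4.2 53.1] yaw 72.83 black x,y,z [   0.2 -107.3   40.2] red [ 0.5 72.2 39.4] F [ 0.7  0.2 -0.4] gap 0.593
tool x yaw 72.8 tilt 0.27 pos [0.5593 0.1417 0.0531]
dT mm (current tool) [-4.3 -1.1 -2.3] rotvec deg [ 0.07  0.26 -0.07] dT mm after turn [-4.2 -1.1 -2.4]
```

```bash
python3 -m creep '0 0 -0.02 0 0 0 60;0 0 -0.04 0 0 0 60;0 0 -0.05 0 0 0 60;0 0 -0.05 0 0 0 60;0 0 -0.05 0 0 0 60'
python3 - <<'E'
from h import *
st();p,d,c=snap('wrist','w16');p,d,c=snap('scene','c2'); cv2.imwrite('pics/c2z.png',cv2.resize(cv2.cvtColor(p[180:340,200:420],cv2.COLOR_RGB2BGR),None,fx=3.6,fy=3.6,interpolation=cv2.INTER_CUBIC))
E
python3 m2.py w16
```

```text
time: 33.55
ee_pos: [0.5572, 0.1429, 0.2709]
eef_rot: [0.001, 0.804, 0.595, -0.003]
wrist_force: [0.4, -0.1, 0.9]
finger_gap: 0.596
{'time': 33.55, 'joints': [0.4723, 0.2481, -0.9118, 1.539, 0.1996, 1.4571, -0.7458], 'ee_pos': [0.5572, 0.1429, 0.2709], 'eef_rot': [0.0008, 0.804, 0.5946, -0.0032], 'wrist_force': [0.4126, -0.148, 0.8682], 'finger_gap': 0.5956}
plate [561.3 156.2] [235.6 307. ] 88.06 31520 z 0.0105
marker [0.4249 0.18   0.0208] [0.4122 0.1742 0.0101] [0.4372 0.1857 0.0252] 149
handle [470.4 165.9] [23.1 24.5] 34.93 982 z 0.0962
handletop [469.8 166. ] [22.2 24.2] 49.72 698 z 0.0976
pointer [0.4434 0.1727 0.0215] [0.4402 0.1712 0.0204] [0.4472 0.1743 0.0228] 18
knobtop [656.4 135.1] [15.9 63.4] 2.98 1158 z 0.1075
knobcap [0.6572 0.1395 0.1092] [0.6489 0.1246 0.1028] [0.6649 0.1654 0.1111] 489
keeper [532.5  86.6] [64.5 65.6] 73.07 4868 z 0.0774
floor [556.4 156.7] [104.2  60.4] 73.1 978 z 0.0382
sleeve none
sqtop none
```

View pics/w16.png

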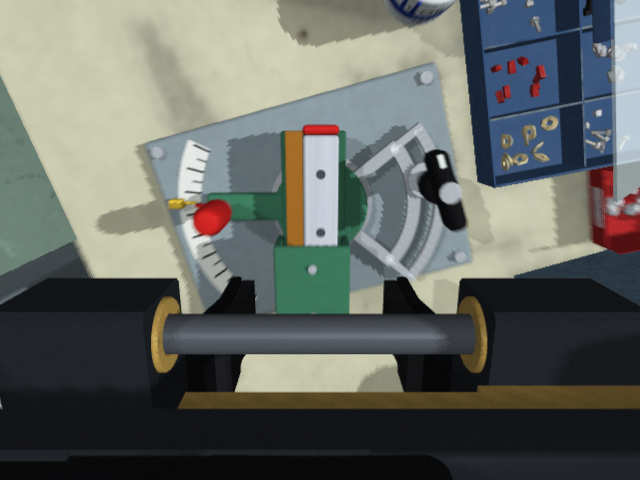

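View pics/c2z.png

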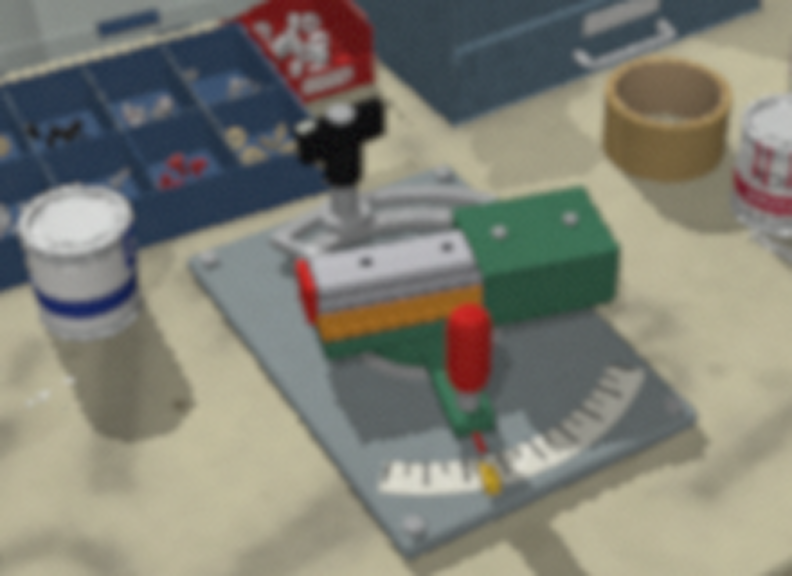

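```bash
python3 - <<'E'
from h import *
p,d,c=load('w16'); X=cloud(d,c); H=cv2.cvtColor(p,cv2.COLOR_RGB2HSV).astype(int)
a=np.radians(-17.1); ex=np.array([np.cos(a),np.sin(a)]);ey=np.array([-ex[1],ex[0]]); q=X[...,:2]-[.557,.138]; hx=q@ex;hy=q@ey
m=(abs(hx)<.05)&(hy>-.02)&(hy<.1)&(X[...,2]>.06)&(X[...,2]<.075)&(d>0)
print('end',np.percentile(hy[m],[50,99,99.8]),'z',np.median(X[...,2][m]))
for y in (-.015,0,.02,.04,.06,.07):
    w=m&(abs(hy-y)<.004); print(y,np.percentile(hx[w],[2,98]).round(4),np.median(X[...,2][w]).round(4))
E
python3 pt.py w17
```

```text
end [0.02984679 0.07408388 0.07487538] z 0.06820419787355544
-0.015 [-0.0151  0.0139] 0.0684
0 [-0.0149  0.0137] 0.0682
0.02 [-0.0157  0.0134] 0.0682
0.04 [-0.0155  0.0133] 0.0683
0.06 [-0.0153  0.0139] 0.0683
0.07 [-0.0144  0.013 ] 0.0678
tool x yaw 73.0 tilt 0.38 pos [0.5602 0.1448 0.2756]
dT mm (current tool) [ -6.6 -94.5 215. ] rotvec deg [  0.25   0.34 -90.03] dT mm after turn [ 93.1  -6.8 215.6]
pointer [0.44436467 0.17312862 0.02148953] 27 yaw -17.321616386076194 rmax 0.12148513565268194
marker [0.42653668 0.18003492 0.02046453] 169 yaw -17.85879585356501
```

```bash
python3 -c "
from h import *
print(ctrl.finish_job()); st()"
```

```text
the job is handed in; nothing more can be done
None
the job is handed in; nothing more can be done
```

The stand is set up for dressing and I handed the job in at about 33.7 s of the 72 s allowed. No verdict came back, so the results below are my own last wrist-camera checks.

- **Knob:** I undid it by about 1.25 rad, swung the head by its handle, then tightened it until the knob pushed back at its stop with about 0.95 N m. It now sits at 3.0° in the image, against 3.8° when tight at the start.
- **Pointer:** it is about 0.5° from the yellow marker, against a limit of 2.6°.
- **Squeegee:** I drew it from the sleeve in two grips and slid it under the keeper until it met the end stop, with about 2.7 N of contact.
    - **Home:** the red end is at +75 mm, which puts the black end at the stop.
    - **Centred:** it is about 0.7 mm off the middle line.
    - **Flat:** the top is level at about 68 mm. It should be 70 mm; the wrist camera reads 1.5–2 mm low on everything.
    - **Blade:** it is on the red-handle side.
- **Gripper and other objects:** the gripper is open and well clear of the stand. I never touched the ink tins, bottle or tape roll on purpose, and the ones in view looked undisturbed. I did not measure their positions again at the end.

None of the checks I made failed. The scene and side cameras disagreed by about 5 mm at the start, so I worked from the wrist camera.

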